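# Batch the nuts through the gated funnel and pack the kit tray

### The arm

A 6-joint arm with a two-finger parallel gripper is mounted at the origin on the work surface. World frame = base frame: x ahead of the robot, y to its left, z up, the work surface at z = 0. Lengths are in mm, angles in degrees, forces in N, time in s.
With the tool pointing down it reaches from about 300 to 850 mm from the base axis. Payload 4.2 kg.
Tool frame: the origin (TCP) lies on the centre line of the jaws, within the pads' length; the fingertips stand 14 mm ahead of it and the grasp point (between the pads) lies 5 mm behind it; z points along the fingers, y is the line along which they close (so a half turn about z gives the same grasp; the last joint's range is limited). The gripper opens to 91 mm and grips with 3 to 60 N. Pads are 32 mm wide; open, the fingers measure 118 mm over their backs; the gripper's body (76 mm by 178 mm) begins 60 mm behind the grasp point.
Start: joints at [-78.209, 18.312, 89.639, -0, 72.044, -1.146], TCP at [128.736, -560.418, 227.976] pointing down, gripper open.
Joint ranges: [-177.97, 177.97], [-48.28, 115.42], [12.27, 149.76], [-77.06, 257.06], [2.81, 150.46], [-146.56, 146.56]. Speed limits (degrees/s): [147.25, 147.25, 180, 180, 180, 180].

### API

Orientations are given as [roll, pitch, yaw] about the fixed x, y, z axes, in that order (R = Rz(yaw) Ry(pitch) Rx(roll)).
In Python, from workcell import * gives the robot as it stands. The module is installed in compiled form; this text tells all that it offers.
- The arm moves only by the shell command python3 -m crank 'ROWS' [FORCE]. ROWS is JSON, a list of rows, each an object of numbers: "grip": the finger opening in m, from 0 to 0.0912; "x", "y", "z": the shift along the tool's x, y, z in m; "yaw": the turn about the tool's z in rad. In form: [{"grip": .., "x": .., "y": .., "z": .., "yaw": ..}, ...]. A call has exactly 5 rows; each row is the pose to reach, as a shift and turn from the pose commanded when the call began, along the tool's axes at that moment; what a row does not reach only later rows make up. A row lasts 1/12 s, in which the tool goes at most 41.7 mm and 7.16 degrees, less where a joint would pass 70% of its speed; a pose out of reach is approached as far as the arm can. A call with a gripper value outside its range is refused whole. The fingers move at their own pace and stop on an object; FORCE is the grip in N (left out, the last holds). Time passes only in rows, so rows that repeat a pose let the fingers close, or fill a call up. It gives the time, the measured TCP pose, the force, the opening and the grip force at its end, in the units of the state.
- state(): the state, without advancing time (a new reading comes with each control period).
- grab_frame(name): name is "scene" or "top" or "wrist"; returns the picture (384x512x3 uint8, red, green, blue); there is no depth.
- camera_model(name): a dict with "intrinsics" (3x3 intrinsics, pixels), "R" (3x3) and "t" (3): a world point X has camera coordinates R X + t. Camera axes: x right, y down, z forward; pixel columns grow to the right and rows downward; lengths in mm; the calibration is good to about 2 mm. A picture is of the moment at which its call begins: read the wrist's pose just before it. camera_model takes no time and is no camera call; for the wrist camera it gives the pose at the moment of the call.
- job_done(): hands the job in; it is judged then, once.
The state is a dict: "time_s": time; "qpos": joint angles; "qvel": joint speeds; "effort": joint torques, N m; "ee_pos": TCP position; "ee_rot": TCP orientation; "force": force on the tool from outside, world axes, zero at the start; "torque": the same for the moment, N m; "gripper_width": finger opening in mm; "gripper_force": force on a finger pad.
Only numpy, scipy, OpenCV 4.12 (cv2) and the standard library are available. Lean on these libraries where they do the work, as an engineer would, in place of code of your own. Each camera call takes 0.05 s, during which the arm holds its last target. There are 200 camera calls.

### The job

Clear the sorting station: shut the funnel's flap with its lever, put every loose nut on the shelf into the funnel so that the whole batch waits on the shut flap, then ease the lever to the middle index tab and no further, so that the nuts slide into the bin, and swing it back fully shut. Also pack the blue cap, the brass sleeve and the steel nut driver standing side by side in the low tray, holding the thin cap and sleeve gently. Leave everything else where it is.

Things in the scene. Friction and masses are not known exactly. Their poses are not given: they have to be found in the camera images.
- station: Batching funnel on a stand, fixed. Origin: underside of the base plate (250 x 260 x 8 mm), straight below the funnel's axis; z up, x towards its two rear posts, y towards the lever's side. Polished aluminium cone down to a 74 mm neck that ends 134 mm up. Below it a steel flap, hinged on its -x side, is fixed to the lever's shaft; shut, its top is at 133 mm.
- bin_floor (a point): Centre of the floor of the grey open bin under the flap: 170 (station's x) x 142 mm inside, walls up to 51 mm above this floor, fixed to the stand.
- funnel_rim (a point): Centre of the funnel's mouth, 190 mm across inside, at rim height (240 mm above the base's underside).
- lever_hinge (a point): Point on the lever's hinge axis (which runs along the station's y), 42 mm to -x of the funnel's axis, 150 mm to +y, 130 mm up: level with the middle of the handle. Axes as the station's.
- lever_grip (a point): Middle of the lever's free handle, a black round bar 14 mm thick along the station's y (from 38 mm inside this point, where the steel arm joins, to 32 mm outside), 110 mm from the hinge axis, free to grasp from above across the station's x.
- lever (a joint): Lever and flap angle, rad. 0 = flap fully shut, lever leaning 0.65 rad from upright to the station's -x; grows as the lever swings to +x and the flap drops open: 0.785 (45 deg) at the middle of the three tabs on the rim of the round index plate beside it, 1.3 at the end stop (clean-out). Friction holds it where it is left; about 3 N at the handle moves it.
- tray: Low open tray, fixed: 144 x 74 mm outside, 136 (x) x 66 (y) mm inside, walls 4 mm thick and 14 mm high, floor 4 mm. Origin: centre of its underside; x along its length. Cap, sleeve and driver fill its length but for 10 mm.
- cap: Thin blue plastic flange protector cap, 56 mm across, 28 mm high, 25 g. Origin: centre of its underside. Do not let the fingers press on it with more than 40 N in all (both pads summed).
- sleeve: Bright brass spacer sleeve, upright thin tube 34 mm across, 46 mm high, 0.15 kg. Origin: centre of its underside. Do not let the fingers press on it with more than 40 N in all (both pads summed).
- driver: Squat steel nut driver standing upright: socket 33 mm across up to 24 mm, knurled grip 36 mm across from there to 64 mm, 0.28 kg. Origin: centre of its underside.
- nut1: Stainless hexagon nut, 24 mm across flats (flats face its x axis and every 60 deg from it), 27.7 mm across corners, 13 mm high, 33 g, lying flat at the start. Origin: centre of its underside. Absent in some starts.
- nut2: Stainless hexagon nut, 24 mm across flats (flats face its x axis and every 60 deg from it), 27.7 mm across corners, 13 mm high, 33 g, lying flat at the start. Origin: centre of its underside. Absent in some starts.
- nut3: Stainless hexagon nut, 24 mm across flats (flats face its x axis and every 60 deg from it), 27.7 mm across corners, 13 mm high, 33 g, lying flat at the start. Origin: centre of its underside. Absent in some starts.
- nut4: Stainless hexagon nut, 24 mm across flats (flats face its x axis and every 60 deg from it), 27.7 mm across corners, 13 mm high, 33 g, lying flat at the start. Origin: centre of its underside. Absent in some starts.
- nut5: Stainless hexagon nut, 24 mm across flats (flats face its x axis and every 60 deg from it), 27.7 mm across corners, 13 mm high, 33 g, lying flat at the start. Origin: centre of its underside. Absent in some starts.
- bolt1: Hexagon bolt standing on its head: head 24 mm across flats, 10 mm high, shank 16 mm thick, 60 mm high in all; not a nut. Leave it alone. Origin: on its underside, in the middle.
- bolt2: Another such bolt. Leave it alone. Origin: on its underside, in the middle.
- blank_flange: Steel blank flange, 70 mm across, 13 mm thick. Leave it alone. Origin: on its underside, in the middle.
- centring_ring: Aluminium centring ring, 55 mm across, 10 mm high. Leave it alone. Origin: on its underside, in the middle.
- paste_jar: Small jar with a black cap, 56 mm across, 62 mm high. Leave it alone. Origin: on its underside, in the middle.
- wrench: Steel spanner lying flat, 190 mm long. Leave it alone. Origin: on its underside, in the middle.

How it is judged (in metres and radians):
On the way, in this order (a step that is already met when the one before it is completed fails the run):
1. the flap is shut (value of joint lever below 0.08 rad), for 0.3 s.
2. all the nuts lie together in the funnel on the shut flap (value of joint lever below 0.08 rad and horizontal distance between each of nut1, nut2, nut3, nut4, nut5 and funnel_rim below 0.075 m and z of nut1 in the frame of station between 0.12 and 0.205 m and z of nut2 in the frame of station between 0.12 and 0.205 m and z of nut3 in the frame of station between 0.12 and 0.205 m and z of nut4 in the frame of station between 0.12 and 0.205 m and z of nut5 in the frame of station between 0.12 and 0.205 m), for 0.3 s.
3. the lever stands at the middle tab and all the nuts have slid into the bin (value of joint lever between 0.685 and 0.885 rad and x of nut1 in the frame of station between -0.075 and 0.099 m and y of nut1 in the frame of station between -0.073 and 0.073 m and z of each of nut1, nut2, nut3, nut4, nut5 in the frame of station below 0.06 m and linear speed of each of nut1, nut2, nut3, nut4, nut5 below 0.03 m/s and x of nut2 in the frame of station between -0.075 and 0.099 m and y of nut2 in the frame of station between -0.073 and 0.073 m and x of nut3 in the frame of station between -0.075 and 0.099 m and y of nut3 in the frame of station between -0.073 and 0.073 m and x of nut4 in the frame of station between -0.075 and 0.099 m and y of nut4 in the frame of station between -0.073 and 0.073 m and x of nut5 in the frame of station between -0.075 and 0.099 m and y of nut5 in the frame of station between -0.073 and 0.073 m), for 0.5 s.
At the end, for the whole second after the job is handed in: Lever within 0.08 rad of shut; every nut at rest in the bin below the funnel; cap, sleeve and driver all standing upright (within 0.12 rad) on the tray's floor inside its walls, at rest (value of joint lever below 0.08 rad and x of nut1 in the frame of station between -0.075 and 0.099 m and y of nut1 in the frame of station between -0.073 and 0.073 m and z of each of nut1, nut2, nut3, nut4, nut5 in the frame of station below 0.06 m and linear speed of each of nut1, nut2, nut3, nut4, nut5, cap, sleeve, driver below 0.03 m/s and x of nut2 in the frame of station between -0.075 and 0.099 m and y of nut2 in the frame of station between -0.073 and 0.073 m and x of nut3 in the frame of station between -0.075 and 0.099 m and y of nut3 in the frame of station between -0.073 and 0.073 m and x of nut4 in the frame of station between -0.075 and 0.099 m and y of nut4 in the frame of station between -0.073 and 0.073 m and x of nut5 in the frame of station between -0.075 and 0.099 m and y of nut5 in the frame of station between -0.073 and 0.073 m and x of cap in the frame of tray between -0.043 and 0.043 m and y of cap in the frame of tray between -0.008 and 0.008 m and z of each of cap, sleeve, driver in the frame of tray below 0.009 m and angle between each of cap, sleeve, driver's own z axis and vertical below 0.12 rad and x of sleeve in the frame of tray between -0.054 and 0.054 m and y of sleeve in the frame of tray between -0.019 and 0.019 m and x of driver in the frame of tray between -0.053 and 0.053 m and y of driver in the frame of tray between -0.018 and 0.018 m); the robot touches nothing.
It fails at once if the cap or the sleeve is squeezed with more than 40 N in all (contact force between the fingers and cap above 40 N or contact force between the fingers and sleeve above 40 N).
It fails at once if the lever goes well past the middle tab (beyond 1.05 rad) (value of joint lever above 1.05 rad).
It fails at once if a bystander is moved more than 40 mm (distance of any of bolt1, bolt2, blank_flange, centring_ring, paste_jar, wrench from where it was at the start of the episode above 0.04 m).
Of nut1, nut2, nut3, nut4, nut5 only 2 to 4 are there at a start; the rules pass over those that are not, and their reading is None.
At some moment in a run one of nut1, nut2, nut3, nut4, nut5, cap may be knocked a few centimetres aside while the robot is not near it.
It also fails if it takes over 210 s, if anything falls off the work surface, if the arm or the gripper's body presses on something with over 40 N, if the wrist force passes 120 N, or if a joint passes its speed limit or range.

## Working session

There is one attempt and no reset: what is moved stays moved. The work goes in short steps, Python scripts to look and compute and a shell command to move; the robot and the scene stay as the last step left them, time stands still between calls to the robot, and variables do not carry over. Pictures are saved under pics/ and viewed, at most 14 in all, crops included, and the job is handed in when it is done.

```bash
mkdir -p pics; python3 - <<'E'
from workcell import *
import cv2,numpy as np
s=state();print(s)
for n in("scene","top"):
    m=camera_model(n);print(n,np.round(m["intrinsics"],1).tolist(),np.round(m["R"],4).tolist(),np.round(m["t"],1).tolist())
    im=grab_frame(n)[:,:,::-1];cv2.imwrite(f"pics/{n}0_raw.png",im);cv2.imwrite(f"pics/{n}0.png",cv2.resize(im,(800,600),interpolation=cv2.INTER_CUBIC))
E
```

```text
{'time_s': 0.0, 'qpos': array([-7.82081469e+01,  1.83486247e+01,  8.97072642e+01, -9.34043880e-04,
        7.20421957e+01, -1.14946246e+00]), 'qvel': array([-0.02967974, -0.02123766,  0.02243634, -0.09133326,  0.0754746 ,
        0.00841258]), 'effort': array([ 2.38963323e-03, -4.12458086e+01, -2.31976891e+01,  7.30707217e-02,
        4.59640310e-02, -1.34986253e-04]), 'ee_pos': array([ 128.6351998 , -559.92995338,  227.14467349]), 'ee_rot': array([-1.79901917e+02, -1.07976278e-03,  1.29416034e+01]), 'force': array([0.2270449 , 0.25150735, 0.26300851]), 'torque': array([ 0.03921516, -0.05954681, -0.01875141]), 'gripper_force': 0.0, 'gripper_width': 91.11556090767097}
scene [[405.4, 0.0, 250.9], [0.0, 405.4, 194.3], [0.0, 0.0, 1.0]] [[0.3483, 0.9373, 0.015], [0.5728, -0.2001, -0.7949], [-0.7421, 0.2855, -0.6065]] [-109.1, -206.0, 1655.3]
top [[389.6, 0.0, 253.2], [0.0, 389.6, 188.3], [0.0, 0.0, 1.0]] [[-0.027, -0.9994, 0.0208], [-0.9916, 0.0242, -0.127], [0.1264, -0.0241, -0.9917]] [-77.7, 564.9, 1257.8]
```

View pics/top0.png

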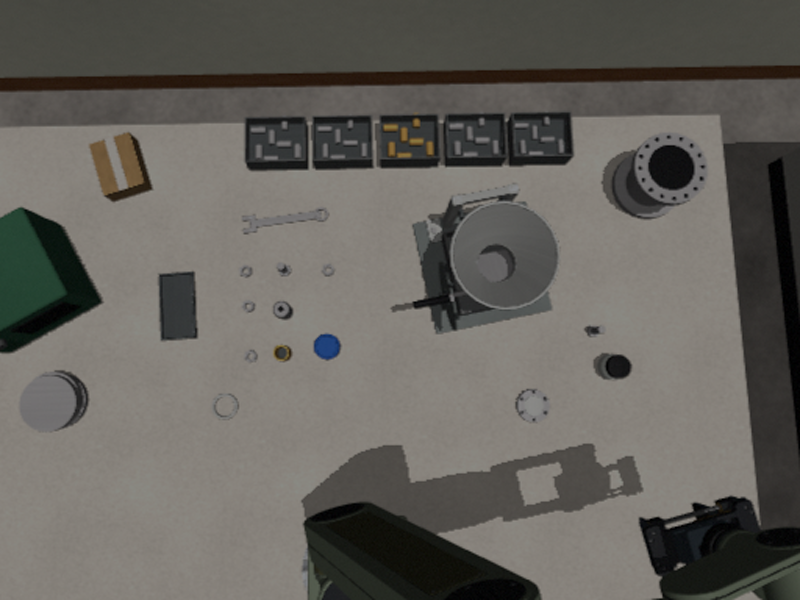

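View pics/scene0.png

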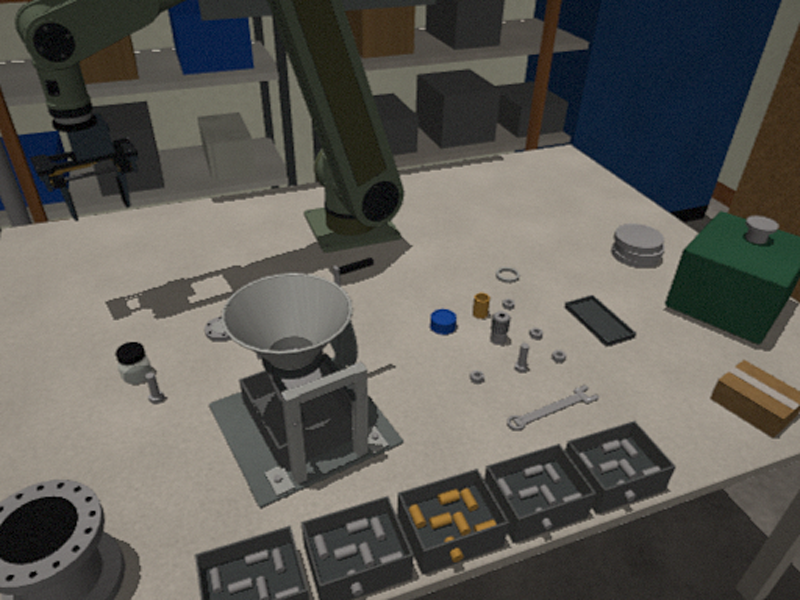

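The top view (800×600) shows four nuts near (247,271), (328,270), (250,307) and (251,355), with a bolt at (284,268). The driver is at (283,310), sleeve (283,352), cap (327,346), tray (178,306), funnel mouth (503,256), and the lever's black handle is at about (435,302).

```bash
cat > h.py <<'E'
from workcell import *
import cv2,numpy as np
def ray(m,u,v):
    K,R,t=[np.array(m[k],float) for k in("intrinsics","R","t")]
    d=R.T@np.linalg.solve(K,[u,v,1]);return -R.T@t,d
def onz(m,u,v,z):
    c,d=ray(m,u,v);return c+d*(z-c[2])/d[2]
def cross(*cuv):
    A=np.zeros((3,3));b=np.zeros(3);L=[]
    for m,u,v in cuv:
        c,d=ray(m,u,v);d/=np.linalg.norm(d);P=np.eye(3)-np.outer(d,d);A+=P;b+=P@c;L.append((c,P))
    X=np.linalg.solve(A,b);return X,[float(np.linalg.norm(P@(X-c))) for c,P in L]
def px(m,X):
    p=np.array(m["intrinsics"])@(np.array(m["R"])@X+m["t"]);return p[:2]/p[2]
def snap(n,name):
    m=camera_model(n);im=grab_frame(n)[:,:,::-1].copy();cv2.imwrite(f"pics/{name}_raw.png",im);return m,im
E
python3 - <<'E'
from h import *
mt=camera_model("top");ms=camera_model("scene")
for n,u,v,z in[("nutA",247,271,13),("nutB",328,270,13),("nutC",250,307,13),("nutD",251,355,13),("bolt",284,268,50),("drv",283,310,64),("slv",283,352,46),("cap",327,346,28),("ring",226,406,10),("tray",178,306,10),("rim",504,256,240),("bolt2",595,330,30)]:
    print(n,np.round(onz(mt,u*.64,v*.64,z)))
a=cv2.imread("pics/top0_raw.png")[100:220,240:370];b=cv2.imread("pics/scene0_raw.png")[150:330,120:280]
cv2.imwrite("pics/c1.png",np.hstack([cv2.resize(a,(400,369),interpolation=3),cv2.resize(b,(400,369),interpolation=3)]))
E
```

```text
nutA [624. 227.  13.]
nutB [622.  52.  13.]
nutC [546. 221.  13.]
nutD [443. 218.  13.]
bolt [623. 142.  50.]
drv [532. 142.  64.]
slv [446. 145.  46.]
cap [457.  55.  28.]
ring [337. 271.  10.]
tray [552. 375.  10.]
rim [ 602. -286.  240.]
bolt2 [ 476. -516.   30.]
```

View pics/c1.png

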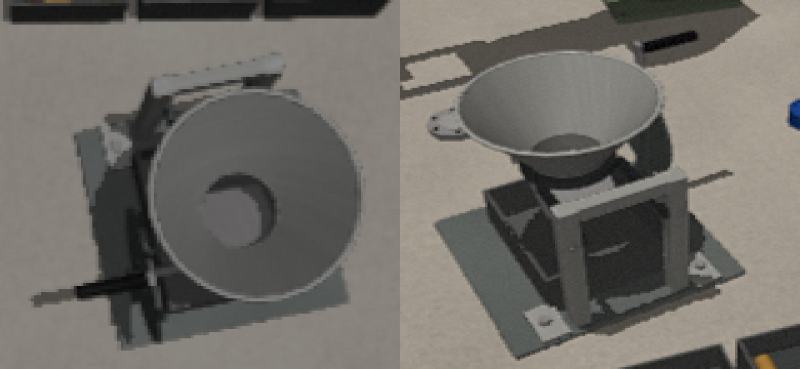

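The crop shows the handle (black bar) from (77,291) to (143,281) in the top part and from (643,47) to (697,39) in the scene part. I'll triangulate it and fit the rim.

```bash
python3 - <<'E'
from h import *
mt=camera_model("top");ms=camera_model("scene")
o,eo=cross((mt,265.0,194.6),(ms,238.8,169));i,ei=cross((mt,286.5,191.4),(ms,217.2,172.9))
print("outer",o,eo,"inner",i,ei,np.linalg.norm(o-i))
# rim: crop ellipse points (top crop) -> plane z=240
P=[]
for x,y in[(150,196),(360,190),(255,91),(240,299),(178,124),(330,120),(335,262),(180,268)]:
    P.append(onz(mt,240+x/3.077,100+y/3.075,240)[:2])
P=np.array(P);A=np.c_[2*P,np.ones(len(P))];s=np.linalg.lstsq(A,(P**2).sum(1),rcond=None)[0]
print("rim c",s[:2],"r",np.sqrt(s[2]+s[0]**2+s[1]**2))
# base corners at z=8
for x,y in[(75,130),(125,348),(348,302)]: print(onz(mt,240+x/3.077,100+y/3.075,8))
# hinge relative
ax=o-i;yaw=np.degrees(np.arctan2(-ax[0],ax[1]));print("yaw",yaw)
E
```

```text
outer [ 520.12353    -118.07362787  231.20097505] [2.45638265839739, 2.456382658397396] inner [ 526.68646412 -179.46682283  236.45863451] [1.3873093505001042, 1.387309350500207] 61.966438287940655
rim c [ 604.09718236 -286.96435822] r 97.57956129093206
[ 725.59548367 -135.99312968    8.        ]
[ 479.60285071 -183.34416974    8.        ]
[ 524.14428334 -432.24698195    8.        ]
yaw 6.101747903321877
```

```bash
cat >> h.py <<'E'
def plan(x,y,z,yaw,n=1,p0=None,w0=None):
    """print n equal call shifts (tool axes, m, rad); returns nothing"""
    s=state();p=np.array(s["ee_pos"] if p0 is None else p0,float);w=s["ee_rot"][2] if w0 is None else w0
    dw=((yaw-w+180)%360-180)/n;d=(np.array([x,y,z])-p)/n
    for k in range(n):
        a=np.radians(w+k*dw);X=np.array([np.cos(a),np.sin(a),0]);Y=np.array([np.sin(a),-np.cos(a),0])
        print("  x %.4f y %.4f z %.4f yaw %.3f"%(d@X/1e3,d@Y/1e3,-d[2]/1e3,-np.radians(dw)))
E
python3 -c "
from h import *
plan(500,-147,340,100.5,3)"
```

```text
x 0.1515 y -0.1065 z -0.0376 yaw -0.509
  x 0.1841 y -0.0191 z -0.0376 yaw -0.509
  x 0.1701 y 0.0732 z -0.0376 yaw -0.509
```

```bash

python3 -m crank '[{"grip":0.09,"x":0.03,"y":-0.021,"z":-0.02,"yaw":-0.1},{"grip":0.09,"x":0.061,"y":-0.043,"z":-0.038,"yaw":-0.2},{"grip":0.09,"x":0.091,"y":-0.064,"z":-0.038,"yaw":-0.3},{"grip":0.09,"x":0.121,"y":-0.085,"z":-0.038,"yaw":-0.4},{"grip":0.09,"x":0.1515,"y":-0.1065,"z":-0.038,"yaw":-0.51}]'
python3 -m crank '[{"grip":0.09,"x":0.037,"y":-0.004,"z":-0.01,"yaw":-0.1},{"grip":0.09,"x":0.074,"y":-0.008,"z":-0.02,"yaw":-0.2},{"grip":0.09,"x":0.11,"y":-0.011,"z":-0.03,"yaw":-0.3},{"grip":0.09,"x":0.147,"y":-0.015,"z":-0.038,"yaw":-0.4},{"grip":0.09,"x":0.184,"y":-0.019,"z":-0.038,"yaw":-0.51}]'
python3 -m crank '[{"grip":0.09,"x":0.034,"y":0.015,"z":-0.01,"yaw":-0.1},{"grip":0.09,"x":0.068,"y":0.029,"z":-0.02,"yaw":-0.2},{"grip":0.09,"x":0.102,"y":0.044,"z":-0.03,"yaw":-0.3},{"grip":0.09,"x":0.136,"y":0.059,"z":-0.038,"yaw":-0.4},{"grip":0.09,"x":0.17,"y":0.073,"z":-0.038,"yaw":-0.51}]'
python3 - <<'E'
from h import *
m,im=snap("wrist","w1");cv2.imwrite("pics/w1.png",cv2.resize(im,(800,600),interpolation=3))
print(np.round(m["intrinsics"],1).tolist(),np.round(m["R"],3).tolist(),np.round(m["t"],1).tolist(),state()["ee_pos"],state()["ee_rot"])
E
```

```text
time_s: 0.52
ee_pos: [253.2, -421.3, 266.0]
ee_rot: [180.0, -0.0, 42.4]
force: [0.5, -0.0, -0.0]
gripper_width: 90.1
gripper_force: 0.0
time_s: 0.93
ee_pos: [377.6, -284.0, 305.5]
ee_rot: [179.8, 0.1, 71.7]
force: [0.9, -0.0, -0.2]
gripper_width: 89.7
gripper_force: 0.0
time_s: 1.35
ee_pos: [501.2, -145.9, 343.5]
ee_rot: [179.9, 0.1, 100.9]
force: [1.1, -1.7, -0.0]
gripper_width: 89.7
gripper_force: 0.0
[[344.7, 0.0, 249.8], [0.0, 344.7, 192.8], [0.0, 0.0, 1.0]] [[0.982, 0.189, 0.001], [0.183, -0.955, 0.235], [0.046, -0.231, -0.972]] [-464.5, -285.2, 445.0] [ 504.93560311 -140.93644749  342.0153802 ] [179.67184681  -0.22104564 101.39422583]
```

View pics/w1.png

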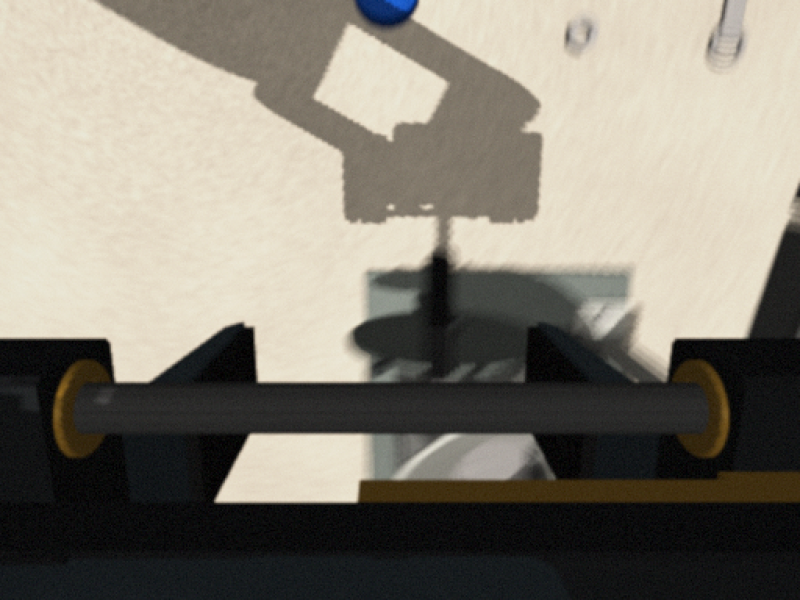

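The wrist view shows the handle as a vertical black bar at u≈440, v 255–325, between the fingers and well left of the rear posts. I'll intersect its ray with the lever's arc.

```bash
python3 - <<'E'
from h import *
from scipy.optimize import brentq
m,im=snap("wrist","w2")
g=cv2.cvtColor(im,cv2.COLOR_BGR2GRAY)
print(state()["ee_pos"],state()["ee_rot"][2])
yw=np.radians(10.5);O=np.array([603,-286,0.]);X=np.array([np.cos(yw),np.sin(yw),0]);Y=np.array([-np.sin(yw),np.cos(yw),0])
H=O-42*X+150*Y+[0,0,130]
print("hinge",H)
for v in range(150,215,8):
    r=g[v,255:310].astype(int);dk=np.where(r<40)[0]+255
    print(v,dk.min() if len(dk) else None,dk.max() if len(dk) else None)
mt=camera_model("top")
for mm,u,v,nm in[(m,281.6,185.6,"w"),(mt,275.7,193,"t")]:
    for th in(0,.2,.3,.4,.5,.6):
        a=.65-th;z=130+110*np.cos(a)
        p=onz(mm,u,v,z);print(nm,th,"meas x_st",round((p-H)@X,1),"expect",round(-110*np.sin(a),1), "y",round((p-H)@Y,1))
E
```

```text
[ 502.36294848 -143.63339518  341.31181554] 101.02441436334107
hinge [ 534.36796506 -146.16565594  130.        ]
150 None None
158 None None
166 None None
174 263 277
182 262 278
190 261 278
198 260 279
206 259 281
214 258 306
w 0 meas x_st -1.5 expect -66.6 y 15.0
w 0.2 meas x_st -2.7 expect -47.8 y 17.5
w 0.3 meas x_st -3.1 expect -37.7 y 18.4
w 0.4 meas x_st -3.5 expect -27.2 y 19.1
w 0.5 meas x_st -3.7 expect -16.4 y 19.5
w 0.6 meas x_st -3.8 expect -5.5 y 19.8
t 0 meas x_st -10.6 expect -66.6 y -3.8
t 0.2 meas x_st -11.7 expect -47.8 y -2.6
t 0.3 meas x_st -12.1 expect -37.7 y -2.2
t 0.4 meas x_st -12.4 expect -27.2 y -1.9
t 0.5 meas x_st -12.6 expect -16.4 y -1.6
t 0.6 meas x_st -12.7 expect -5.5 y -1.5
```

```bash
python3 -c "
from h import *
plan(522.6,-148,234,100.5,1)"
```

```text
x -0.0082 y 0.0190 z 0.1073 yaw 0.009
```

```bash

python3 -m crank '[{"grip":0.06,"x":-0.008,"y":0.019,"z":0.01,"yaw":0.009},{"grip":0.06,"x":-0.008,"y":0.019,"z":0.035,"yaw":0.009},{"grip":0.06,"x":-0.008,"y":0.019,"z":0.06,"yaw":0.009},{"grip":0.06,"x":-0.008,"y":0.019,"z":0.085,"yaw":0.009},{"grip":0.06,"x":-0.008,"y":0.019,"z":0.107,"yaw":0.009}]'
python3 -m crank '[{"grip":0.06,"x":0,"y":0,"z":0,"yaw":0},{"grip":0.0,"x":0,"y":0,"z":0,"yaw":0},{"grip":0.0,"x":0,"y":0,"z":0,"yaw":0},{"grip":0,"x":0,"y":0,"z":0,"yaw":0},{"grip":0,"x":0,"y":0,"z":0,"yaw":0}]' 15
python3 -m crank '[{"grip":0,"x":0,"y":0,"z":0,"yaw":0},{"grip":0.0,"x":0,"y":0,"z":0,"yaw":0},{"grip":0.0,"x":0,"y":0,"z":0,"yaw":0},{"grip":0,"x":0,"y":0,"z":0,"yaw":0},{"grip":0,"x":0,"y":0,"z":0,"yaw":0}]' 15
```

```text
time_s: 1.87
ee_pos: [518.6, -152.0, 232.8]
ee_rot: [-179.9, -0.0, 100.0]
force: [-0.3, -0.6, 0.6]
gripper_width: 60.8
gripper_force: 0.0
time_s: 2.28
ee_pos: [520.5, -152.1, 236.6]
ee_rot: [179.8, 0.1, 100.1]
force: [0.0, 0.6, -1.1]
gripper_width: 36.4
gripper_force: 0.0
time_s: 2.7
ee_pos: [520.7, -151.7, 235.3]
ee_rot: [179.9, 0.0, 100.1]
force: [2.6, 0.2, 0.6]
gripper_width: 14.1
gripper_force: 15.0
```

```bash

python3 -m crank '[{"grip":0,"x":0,"y":-0.006,"z":0.001,"yaw":0},{"grip":0.0,"x":0,"y":-0.012,"z":0.002,"yaw":0},{"grip":0.0,"x":0,"y":-0.018,"z":0.0035,"yaw":0},{"grip":0,"x":0,"y":-0.024,"z":0.0055,"yaw":0},{"grip":0,"x":0,"y":-0.031,"z":0.008,"yaw":0}]' 15
python3 -m crank '[{"grip":0,"x":0,"y":-0.006,"z":0.0025,"yaw":0},{"grip":0.0,"x":0,"y":-0.012,"z":0.006,"yaw":0},{"grip":0.0,"x":0,"y":-0.018,"z":0.01,"yaw":0},{"grip":0,"x":0,"y":-0.023,"z":0.0135,"yaw":0},{"grip":0,"x":0,"y":-0.025,"z":0.015,"yaw":0}]' 15
python3 -m crank '[{"grip":0,"x":0,"y":-0.001,"z":0.001,"yaw":0},{"grip":0.0,"x":0,"y":-0.002,"z":0.0015,"yaw":0},{"grip":0.0,"x":0,"y":-0.003,"z":0.002,"yaw":0},{"grip":0,"x":0,"y":-0.003,"z":0.002,"yaw":0},{"grip":0,"x":0,"y":-0.003,"z":0.002,"yaw":0}]' 15
```

```text
time_s: 3.12
ee_pos: [489.0, -157.4, 227.0]
ee_rot: [179.9, 0.0, 100.1]
force: [5.3, -0.3, -1.9]
gripper_width: 13.4
gripper_force: 15.0
time_s: 3.53
ee_pos: [472.2, -160.7, 216.9]
ee_rot: [178.7, 0.2, 99.9]
force: [18.3, 9.6, 20.1]
gripper_width: 13.8
gripper_force: 15.0
time_s: 3.95
ee_pos: [472.2, -160.8, 216.8]
ee_rot: [178.3, 0.2, 100.0]
force: [21.0, 11.4, 20.0]
gripper_width: 13.4
gripper_force: 15.0
```

```bash

python3 -m crank '[{"grip":0,"x":0,"y":0.004,"z":-0.002,"yaw":0},{"grip":0.0,"x":0,"y":0.007,"z":-0.003,"yaw":0},{"grip":0.05,"x":0,"y":0.007,"z":-0.003,"yaw":0},{"grip":0.05,"x":0,"y":0.007,"z":-0.003,"yaw":0},{"grip":0.05,"x":0,"y":0.007,"z":-0.003,"yaw":0}]' 15
python3 -m crank '[{"grip":0.05,"x":0,"y":0,"z":0,"yaw":0},{"grip":0.05,"x":0,"y":0,"z":-0.02,"yaw":0},{"grip":0.05,"x":0,"y":0,"z":-0.05,"yaw":0},{"grip":0.05,"x":0,"y":0,"z":-0.08,"yaw":0},{"grip":0.05,"x":0,"y":0,"z":-0.12,"yaw":0}]' 15
python3 -c "
from h import *
print(state()['ee_pos'])
plan(530,50,400,100.5,1)"
```

```text
time_s: 4.37
ee_pos: [466.2, -160.6, 212.1]
ee_rot: [-179.7, -0.1, 100.1]
force: [-0.2, 0.6, -0.4]
gripper_width: 31.0
gripper_force: 0.0
time_s: 4.78
ee_pos: [466.1, -160.5, 331.4]
ee_rot: [-179.6, -0.2, 100.1]
force: [1.6, 0.2, 0.3]
gripper_width: 49.6
gripper_force: 0.0
[ 466.06037753 -160.4726958   331.42137271]
  x 0.1961 y 0.0997 z -0.0686 yaw -0.008
```

```bash

python3 -m crank '[{"grip":0.09,"x":0.033,"y":0.017,"z":-0.012,"yaw":0},{"grip":0.09,"x":0.066,"y":0.033,"z":-0.024,"yaw":0},{"grip":0.09,"x":0.1,"y":0.05,"z":-0.036,"yaw":0},{"grip":0.09,"x":0.133,"y":0.067,"z":-0.048,"yaw":0},{"grip":0.09,"x":0.166,"y":0.084,"z":-0.06,"yaw":0}]'
python3 -m crank '[{"grip":0.09,"x":0.02,"y":0.01,"z":-0.008,"yaw":0},{"grip":0.09,"x":0.03,"y":0.015,"z":-0.008,"yaw":0},{"grip":0.09,"x":0.03,"y":0.015,"z":-0.008,"yaw":0},{"grip":0.09,"x":0.03,"y":0.015,"z":-0.008,"yaw":0},{"grip":0.09,"x":0.03,"y":0.015,"z":-0.008,"yaw":0}]'
python3 - <<'E'
from h import *
m,im=snap("wrist","w3");cv2.imwrite("pics/w3.png",cv2.resize(im,(800,600),interpolation=3))
np.save("w3.npy",m,allow_pickle=True)
mt,it=snap("top","t3");ms,isc=snap("scene","s3")
print(state()["ee_pos"],state()["ee_rot"],-np.array(m["R"]).T@m["t"])
E
```

```text
time_s: 5.2
ee_pos: [521.2, 18.4, 392.6]
ee_rot: [-179.8, 0.0, 100.0]
force: [1.3, 0.1, 0.3]
gripper_width: 80.3
gripper_force: 0.0
time_s: 5.62
ee_pos: [530.9, 48.0, 399.9]
ee_rot: [-179.8, 0.0, 100.0]
force: [-0.4, 0.4, -1.3]
gripper_width: 89.8
gripper_force: 0.0
[531.26982003  48.10245023 400.57586097] [-1.79936759e+02  2.25364589e-02  9.99668338e+01] [519.73797758 112.21436095 556.62462167]
```

View pics/w3.png

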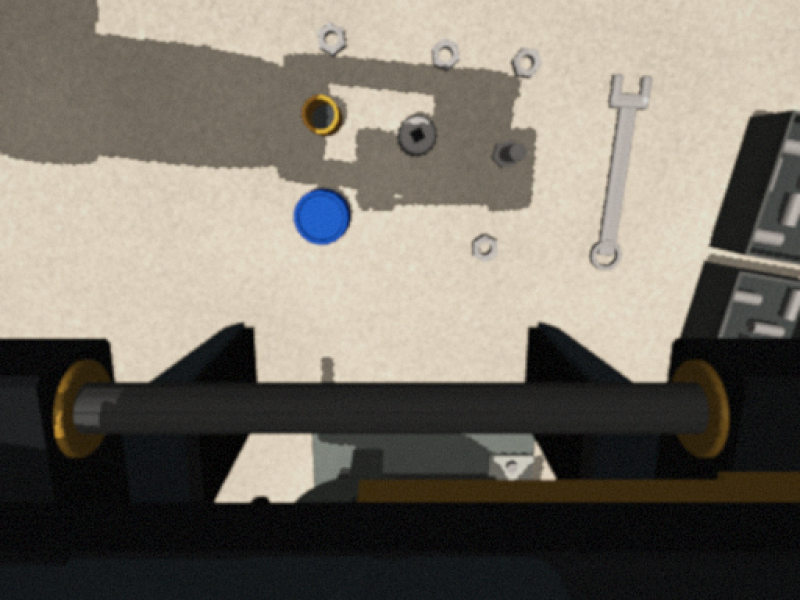

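The wrist view shows nuts at (332,39), (445,54), (525,62), (485,247), the sleeve rim at (321,115), driver (417,134), cap (322,216), bolt (513,152) and wrench (620,170).

```bash
python3 - <<'E'
from h import *
m=np.load("w3.npy",allow_pickle=True).item();im=cv2.imread("pics/w3_raw.png");g=cv2.cvtColor(im,cv2.COLOR_BGR2GRAY)
for n,u,v,z in[("nutD",332,39,13),("nutC",445,54,13),("nutA",525,62,13),("nutB",485,247,13),("slv",321,115,46),("drv",417,133,64),("cap",322,216,28),("bolt",514,151,60)]:
    print(n,np.round(onz(m,u*.64,v*.64,z),1))
# refined: cap & sleeve via colour
hsv=cv2.cvtColor(im,cv2.COLOR_BGR2HSV)
def blob(mask,z,n):
    c=max(cv2.findContours(mask,cv2.RETR_EXTERNAL,cv2.CHAIN_APPROX_NONE)[0],key=cv2.contourArea)
    (u,v),r=cv2.minEnclosingCircle(c);print(n,u,v,r,onz(m,u,v,z),"r_mm",np.linalg.norm(onz(m,u+r,v,z)-onz(m,u,v,z)))
blob(cv2.inRange(hsv,(100,120,60),(125,255,255)),28,"cap")
blob(cv2.inRange(hsv[:200],(15,110,60),(32,255,255)),46,"slv")
# nut orientation crops
cr=[]
for u,v in[(332,39),(445,54),(525,62),(485,247)]:
    u=int(u*.64);v=int(v*.64);cr.append(cv2.resize(im[v-14:v+14,u-14:u+14],(200,200),interpolation=cv2.INTER_CUBIC))
cv2.imwrite("pics/nuts.png",np.hstack(cr))
E
```

```text
nutD [443.3 220.2  13. ]
nutC [549.3 225.6  13. ]
nutA [624.5 231.8  13. ]
nutB [624.8  55.1  13. ]
slv [447.5 149.6  46. ]
drv [535. 148.  64.]
cap [459.3  58.7  28. ]
bolt [622.7 148.2  60. ]
cap 205.66363525390625 137.9545440673828 17.781774520874023 [458.65650129  59.02372996  28.        ] r_mm 27.03858643323313
slv 206.0 73.0 13.601571083068848 [448.20155964 150.53849049  46.        ] r_mm 19.140228834028388
```

View pics/nuts.png

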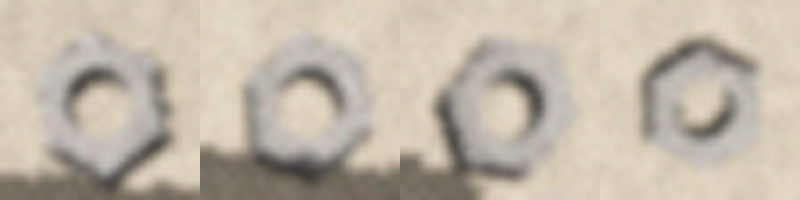

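```bash
python3 -c "
from h import *
plan(624.8,55,60,100,2)
plan(603,-286,290,100,2,(624.8,55,200),100)"
```

```text
x -0.0047 y 0.0467 z 0.1703 yaw -0.000
  x -0.0047 y 0.0467 z 0.1703 yaw -0.000
  x -0.1660 y -0.0403 z -0.0450 yaw -0.000
  x -0.1660 y -0.0403 z -0.0450 yaw -0.000
```

```bash

python3 -m crank '[{"grip":0.05,"x":-0.001,"y":0.02,"z":0.035,"yaw":0},{"grip":0.05,"x":-0.002,"y":0.04,"z":0.07,"yaw":0},{"grip":0.05,"x":-0.004,"y":0.06,"z":0.105,"yaw":0},{"grip":0.05,"x":-0.006,"y":0.08,"z":0.14,"yaw":0},{"grip":0.05,"x":-0.0094,"y":0.0934,"z":0.17,"yaw":0}]'
python3 -m crank '[{"grip":0.05,"x":0,"y":0,"z":0.04,"yaw":0},{"grip":0.05,"x":0,"y":0,"z":0.08,"yaw":0},{"grip":0.05,"x":0,"y":0,"z":0.12,"yaw":0},{"grip":0.05,"x":0,"y":0,"z":0.15,"yaw":0},{"grip":0.05,"x":0,"y":0,"z":0.17,"yaw":0}]'
python3 -m crank '[{"grip":0.05,"x":0,"y":0,"z":0,"yaw":0},{"grip":0.05,"x":0,"y":0,"z":0,"yaw":0},{"grip":0.05,"x":0,"y":0,"z":0,"yaw":0},{"grip":0.05,"x":0,"y":0,"z":0,"yaw":0},{"grip":0.05,"x":0,"y":0,"z":0,"yaw":0}]'
python3 - <<'E'
from h import *
print(state()["ee_pos"]);plan(624.8,55,17,100)
m,im=snap("wrist","w4");cv2.imwrite("pics/w4.png",im)
E
```

```text
time_s: 6.18
ee_pos: [625.9, 55.7, 228.2]
ee_rot: [-179.9, -0.0, 100.0]
force: [0.0, 0.4, -0.2]
gripper_width: 59.7
gripper_force: 0.0
time_s: 6.6
ee_pos: [623.0, 55.2, 57.1]
ee_rot: [-179.7, -0.0, 100.0]
force: [0.1, -0.2, -0.6]
gripper_width: 49.9
gripper_force: 0.0
time_s: 7.02
ee_pos: [626.6, 56.5, 63.0]
ee_rot: [179.8, 0.0, 100.1]
force: [0.1, -0.1, 0.3]
gripper_width: 49.9
gripper_force: 0.0
[626.58165538  56.48647356  63.03025353]
  x -0.0012 y -0.0020 z 0.0460 yaw 0.001
```

View pics/w4.png

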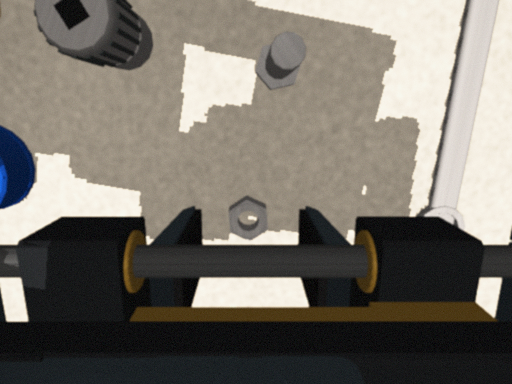

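The nut at (248,217) lies between the fingers, with the wrench end at (440,215) clear to the right. Measuring and descending.

```bash
python3 - <<'E'
from h import *
m=camera_model("wrist");p=onz(m,248,216,13);print(state()["ee_pos"],p);plan(p[0],p[1],17,100)
E
python3 -m crank '[{"grip":0.05,"x":-0.001,"y":-0.002,"z":0.015,"yaw":0},{"grip":0.05,"x":-0.001,"y":-0.002,"z":0.03,"yaw":0},{"grip":0.05,"x":-0.001,"y":-0.002,"z":0.042,"yaw":0},{"grip":0.05,"x":-0.001,"y":-0.002,"z":0.045,"yaw":0},{"grip":0.05,"x":-0.001,"y":-0.002,"z":0.045,"yaw":0}]'
python3 -c "
from h import *
print(state()['ee_pos'])"
```

```text
[626.32562993  56.5552617   62.72462276] [624.64954087  56.73600509  13.        ]
  x 0.0005 y -0.0016 z 0.0457 yaw 0.001
time_s: 7.48
ee_pos: [623.2, 55.3, 15.4]
ee_rot: [-179.9, -0.0, 100.1]
force: [-0.2, -0.3, -0.1]
gripper_width: 50.0
gripper_force: 0.0
[623.21880587  55.27434271  15.4258359 ]
```

```bash

python3 -m crank '[{"grip":0.0,"x":0,"y":0,"z":0,"yaw":0},{"grip":0.0,"x":0,"y":0,"z":0,"yaw":0},{"grip":0.0,"x":0,"y":0,"z":0,"yaw":0},{"grip":0.0,"x":0,"y":0,"z":0,"yaw":0},{"grip":0.0,"x":0,"y":0,"z":0,"yaw":0}]' 30
python3 -m crank '[{"grip":0.0,"x":0,"y":0,"z":-0.005,"yaw":0},{"grip":0.0,"x":0,"y":0,"z":-0.04,"yaw":0},{"grip":0.0,"x":0,"y":0,"z":-0.08,"yaw":0},{"grip":0.0,"x":0,"y":0,"z":-0.12,"yaw":0},{"grip":0.0,"x":0,"y":0,"z":-0.16,"yaw":0}]' 30
python3 -c "
from h import *
print(state()['ee_pos'])
plan(603,-286,290,100,2)"
```

```text
time_s: 7.9
ee_pos: [624.0, 55.3, 16.5]
ee_rot: [179.9, 0.0, 100.1]
force: [0.0, 0.3, 1.3]
gripper_width: 23.8
gripper_force: 30.0
time_s: 8.32
ee_pos: [623.0, 55.2, 177.9]
ee_rot: [-180.0, 0.0, 100.1]
force: [0.7, 0.2, -0.5]
gripper_width: 23.5
gripper_force: 30.0
[623.04903945  55.22646657 177.92812997]
  x -0.1662 y -0.0397 z -0.0560 yaw 0.001
  x -0.1663 y -0.0396 z -0.0560 yaw 0.001
```

```bash

python3 -m crank '[{"grip":0.0,"x":-0.02,"y":-0.005,"z":-0.03,"yaw":0},{"grip":0.0,"x":-0.05,"y":-0.012,"z":-0.06,"yaw":0},{"grip":0.0,"x":-0.085,"y":-0.02,"z":-0.08,"yaw":0},{"grip":0.0,"x":-0.125,"y":-0.03,"z":-0.1,"yaw":0},{"grip":0.0,"x":-0.166,"y":-0.04,"z":-0.11,"yaw":0}]' 30
python3 -m crank '[{"grip":0.0,"x":-0.035,"y":-0.008,"z":0,"yaw":0},{"grip":0.0,"x":-0.07,"y":-0.016,"z":0,"yaw":0},{"grip":0.0,"x":-0.105,"y":-0.025,"z":0,"yaw":0},{"grip":0.0,"x":-0.14,"y":-0.033,"z":0,"yaw":0},{"grip":0.0,"x":-0.166,"y":-0.04,"z":0,"yaw":0}]' 30
python3 -m crank '[{"grip":0.0,"x":0,"y":0,"z":0,"yaw":0},{"grip":0.0,"x":0,"y":0,"z":0.015,"yaw":0},{"grip":0.0,"x":0,"y":0,"z":0.03,"yaw":0},{"grip":0.0,"x":0,"y":0,"z":0.045,"yaw":0},{"grip":0.0,"x":0,"y":0,"z":0.055,"yaw":0}]' 30
python3 - <<'E'
from h import *
print(state()["ee_pos"])
E
```

```text
time_s: 8.73
ee_pos: [613.9, -109.9, 287.7]
ee_rot: [179.8, 0.1, 100.2]
force: [1.3, 0.1, -0.1]
gripper_width: 23.1
gripper_force: 30.0
time_s: 9.15
ee_pos: [602.6, -282.2, 284.5]
ee_rot: [-180.0, 0.1, 100.0]
force: [-0.1, 0.3, -1.0]
gripper_width: 23.6
gripper_force: 30.0
time_s: 9.57
ee_pos: [602.7, -278.6, 228.0]
ee_rot: [-179.9, -0.1, 100.1]
force: [-0.6, -0.2, -1.2]
gripper_width: 24.1
gripper_force: 30.0
[ 602.67388972 -278.59099871  227.9835938 ]
```

```bash

python3 -m crank '[{"grip":0.04,"x":0,"y":0,"z":0,"yaw":0},{"grip":0.04,"x":0,"y":0,"z":0,"yaw":0},{"grip":0.04,"x":0,"y":0,"z":-0.01,"yaw":0},{"grip":0.04,"x":0,"y":0,"z":-0.035,"yaw":0},{"grip":0.04,"x":0,"y":0,"z":-0.065,"yaw":0}]' 30
python3 - <<'E'
from h import *
print(state()["ee_pos"]);plan(624.5,228,210,124,3)
m,im=snap("top","t5");r=cv2.imread("pics/t3_raw.png")
d=cv2.absdiff(r,im).max(2)
print([ (int(x),int(y),int(w),int(h)) for x,y,w,h,a in cv2.connectedComponentsWithStats((d>40).astype('uint8'))[2][1:] if a>6])
E
```

```text
time_s: 9.98
ee_pos: [602.9, -279.0, 295.2]
ee_rot: [-179.9, -0.1, 100.1]
force: [0.4, -0.4, -0.0]
gripper_width: 40.0
gripper_force: 0.0
[ 602.93057328 -278.96493312  295.19995706]
  x 0.1651 y 0.0367 z 0.0284 yaw -0.139
  x 0.1584 y 0.0592 z 0.0284 yaw -0.139
  x 0.1487 y 0.0806 z 0.0284 yaw -0.139
[(338, 97, 9, 2), (337, 100, 6, 5), (343, 100, 5, 5), (348, 100, 13, 5), (214, 105, 179, 279), (129, 124, 90, 260), (394, 125, 2, 4), (269, 144, 13, 11), (276, 206, 2, 4), (210, 250, 1, 8), (209, 259, 6, 20), (216, 295, 3, 16), (217, 311, 17, 45), (183, 328, 28, 56), (225, 340, 31, 28), (222, 365, 5, 2), (206, 369, 15, 15)]
```

```bash

python3 -m crank '[{"grip":0.05,"x":0.033,"y":0.007,"z":0,"yaw":-0.028},{"grip":0.05,"x":0.066,"y":0.014,"z":0,"yaw":-0.056},{"grip":0.05,"x":0.099,"y":0.022,"z":0,"yaw":-0.084},{"grip":0.05,"x":0.132,"y":0.029,"z":0,"yaw":-0.112},{"grip":0.05,"x":0.165,"y":0.037,"z":0,"yaw":-0.139}]'
python3 -m crank '[{"grip":0.05,"x":0.032,"y":0.012,"z":0.01,"yaw":-0.028},{"grip":0.05,"x":0.063,"y":0.024,"z":0.025,"yaw":-0.056},{"grip":0.05,"x":0.095,"y":0.036,"z":0.04,"yaw":-0.084},{"grip":0.05,"x":0.127,"y":0.047,"z":0.055,"yaw":-0.112},{"grip":0.05,"x":0.158,"y":0.059,"z":0.07,"yaw":-0.139}]'
python3 -m crank '[{"grip":0.05,"x":0.03,"y":0.016,"z":0.02,"yaw":-0.028},{"grip":0.05,"x":0.06,"y":0.032,"z":0.04,"yaw":-0.056},{"grip":0.05,"x":0.089,"y":0.048,"z":0.06,"yaw":-0.084},{"grip":0.05,"x":0.119,"y":0.064,"z":0.08,"yaw":-0.112},{"grip":0.05,"x":0.149,"y":0.081,"z":0.1,"yaw":-0.139}]'
python3 -m crank '[{"grip":0.05,"x":0,"y":0,"z":0.01,"yaw":0},{"grip":0.05,"x":0,"y":0,"z":0.02,"yaw":0},{"grip":0.05,"x":0,"y":0,"z":0.03,"yaw":0},{"grip":0.05,"x":0,"y":0,"z":0.03,"yaw":0},{"grip":0.05,"x":0,"y":0,"z":0.03,"yaw":0}]'
python3 - <<'E'
from h import *
m,im=snap("wrist","w6");m2,it=snap("top","t6");s=state();print(s["ee_pos"],s["ee_rot"])
print("A px expected",px(m,np.array([624.5,231.8,13])))
cv2.imwrite("pics/v6.png",np.hstack([cv2.resize(im,(400,300)),cv2.resize(it[100:280,80:320],(400,300),interpolation=3)]))
E
```

```text
time_s: 10.45
ee_pos: [611.2, -109.0, 296.8]
ee_rot: [179.8, 0.1, 108.1]
force: [0.9, 0.1, -0.1]
gripper_width: 49.8
gripper_force: 0.0
time_s: 10.87
ee_pos: [618.6, 60.0, 226.1]
ee_rot: [179.8, 0.1, 116.1]
force: [-0.1, -0.2, -0.3]
gripper_width: 49.9
gripper_force: 0.0
time_s: 11.28
ee_pos: [626.4, 229.6, 125.8]
ee_rot: [179.8, 0.1, 124.1]
force: [0.3, -0.4, -0.3]
gripper_width: 49.8
gripper_force: 0.0
time_s: 11.7
ee_pos: [625.8, 226.2, 94.8]
ee_rot: [180.0, 0.0, 123.9]
force: [0.3, -0.1, 0.5]
gripper_width: 50.1
gripper_force: 0.0
[626.35274929 226.57340955  95.5855024 ] [1.79884997e+02 3.98057230e-02 1.23881220e+02]
A px expected [253.65135072 196.39819154]
```

View pics/v6.png

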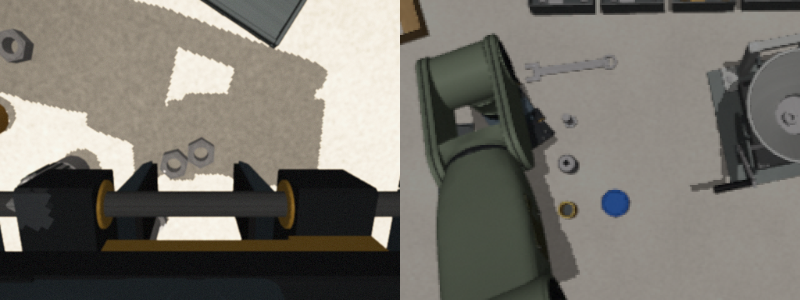

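The wrist half shows two nuts almost touching at (173,163) and (201,152) and one at (15,45); the top half shows the first nut in the funnel. So one nut has been displaced; computing.

```bash
python3 - <<'E'
from h import *
m=camera_model("wrist")
for u,v in[(173,163),(201,152),(15,45)]: print(np.round(onz(m,u*1.28,v*1.28,13),1))
im=cv2.imread("pics/w6_raw.png");c=im[150:250,180:300];cv2.imwrite("pics/c6.png",cv2.resize(c,(600,500),interpolation=cv2.INTER_CUBIC))
print(px(m,np.array([549.3,225.6,13])),px(m,np.array([443,220,13])))
E
```

```text
[611.1 211.5  13. ]
[626.7 234.6  13. ]
[446.1 224.2  13. ]
[157.27980792 144.45813523] [12.11607572 60.50501696]
```

View pics/c6.png

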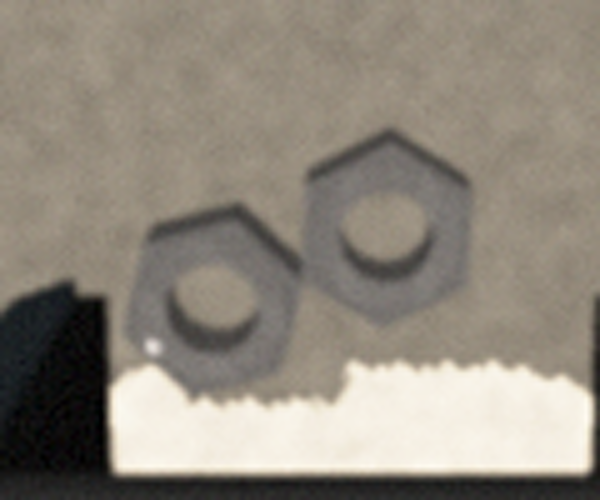

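Nut C now sits at (611,211), 28 mm from nut A at (627,235). I'll grip A across the line joining them (closing direction 154°, yaw 64), shifted 5 mm away from C.

```bash

python3 -m crank '[{"grip":0.045,"x":0,"y":0,"z":0,"yaw":0.1},{"grip":0.045,"x":0,"y":0,"z":0,"yaw":0.2},{"grip":0.045,"x":0,"y":0,"z":0,"yaw":0.31},{"grip":0.045,"x":0,"y":0,"z":0,"yaw":0.42},{"grip":0.045,"x":0,"y":0,"z":0,"yaw":0.525}]'
python3 -m crank '[{"grip":0.045,"x":0,"y":0,"z":0,"yaw":0.1},{"grip":0.045,"x":0,"y":0,"z":0,"yaw":0.2},{"grip":0.045,"x":0,"y":0,"z":0,"yaw":0.31},{"grip":0.045,"x":0,"y":0,"z":0,"yaw":0.42},{"grip":0.045,"x":0,"y":0,"z":0,"yaw":0.525}]'
python3 -c "
from h import *
print(state()['ee_pos'],state()['ee_rot']);plan(628.9,239.1,17,64)"
```

```text
time_s: 12.22
ee_pos: [626.2, 226.9, 95.6]
ee_rot: [179.9, -0.0, 93.5]
force: [-0.2, 0.6, 0.5]
gripper_width: 44.6
gripper_force: 0.0
time_s: 12.63
ee_pos: [626.2, 226.9, 95.6]
ee_rot: [179.9, -0.1, 63.4]
force: [0.3, 0.1, 0.3]
gripper_width: 44.9
gripper_force: 0.0
[626.2178819  226.87815507  95.64105223] [ 1.79906908e+02 -8.38324174e-02  6.34415273e+01]
  x 0.0121 y -0.0031 z 0.0786 yaw -0.010
```

```bash

python3 -m crank '[{"grip":0.045,"x":0.012,"y":-0.003,"z":0.015,"yaw":-0.01},{"grip":0.045,"x":0.012,"y":-0.003,"z":0.035,"yaw":-0.01},{"grip":0.045,"x":0.012,"y":-0.003,"z":0.055,"yaw":-0.01},{"grip":0.045,"x":0.012,"y":-0.003,"z":0.07,"yaw":-0.01},{"grip":0.045,"x":0.012,"y":-0.003,"z":0.077,"yaw":-0.01}]'
python3 -m crank '[{"grip":0.045,"x":0,"y":0,"z":0,"yaw":0},{"grip":0.0,"x":0,"y":0,"z":0,"yaw":0},{"grip":0.0,"x":0,"y":0,"z":0,"yaw":0},{"grip":0.0,"x":0,"y":0,"z":0,"yaw":0},{"grip":0.0,"x":0,"y":0,"z":0,"yaw":0}]' 30
python3 -m crank '[{"grip":0.0,"x":0,"y":0,"z":-0.005,"yaw":0},{"grip":0.0,"x":0,"y":0,"z":-0.04,"yaw":0},{"grip":0.0,"x":0,"y":0,"z":-0.08,"yaw":0},{"grip":0.0,"x":0,"y":0,"z":-0.12,"yaw":0},{"grip":0.0,"x":0,"y":0,"z":-0.16,"yaw":0}]' 30
python3 -c "
from h import *
print(state()['ee_pos'],state()['ee_rot']);plan(603,-290,290,64,3)"
```

```text
time_s: 13.05
ee_pos: [626.9, 239.5, 14.5]
ee_rot: [-179.9, 0.1, 64.5]
force: [-0.6, -0.6, -1.2]
gripper_width: 44.7
gripper_force: 0.0
time_s: 13.47
ee_pos: [628.5, 239.8, 17.9]
ee_rot: [179.9, -0.1, 64.4]
force: [0.2, -0.3, 0.7]
gripper_width: 23.2
gripper_force: 30.0
time_s: 13.88
ee_pos: [627.7, 239.4, 179.5]
ee_rot: [180.0, 0.0, 64.4]
force: [0.5, 0.3, -0.9]
gripper_width: 23.8
gripper_force: 30.0
[627.69599584 239.44720546 179.52302655] [1.79998186e+02 2.59414645e-03 6.43973938e+01]
  x -0.1627 y 0.0688 z -0.0368 yaw 0.002
  x -0.1626 y 0.0692 z -0.0368 yaw 0.002
  x -0.1624 y 0.0696 z -0.0368 yaw 0.002
```

```bash

python3 -m crank '[{"grip":0.0,"x":-0.03,"y":0.013,"z":-0.02,"yaw":0},{"grip":0.0,"x":-0.06,"y":0.026,"z":-0.04,"yaw":0},{"grip":0.0,"x":-0.095,"y":0.04,"z":-0.06,"yaw":0},{"grip":0.0,"x":-0.13,"y":0.055,"z":-0.08,"yaw":0},{"grip":0.0,"x":-0.163,"y":0.069,"z":-0.1,"yaw":0}]' 30
python3 -m crank '[{"grip":0.0,"x":-0.033,"y":0.014,"z":-0.01,"yaw":0},{"grip":0.0,"x":-0.065,"y":0.028,"z":-0.01,"yaw":0},{"grip":0.0,"x":-0.098,"y":0.041,"z":-0.01,"yaw":0},{"grip":0.0,"x":-0.13,"y":0.055,"z":-0.01,"yaw":0},{"grip":0.0,"x":-0.163,"y":0.069,"z":-0.01,"yaw":0}]' 30
python3 -m crank '[{"grip":0.0,"x":-0.033,"y":0.014,"z":0,"yaw":0},{"grip":0.0,"x":-0.065,"y":0.028,"z":0,"yaw":0},{"grip":0.0,"x":-0.098,"y":0.042,"z":0,"yaw":0},{"grip":0.0,"x":-0.13,"y":0.056,"z":0,"yaw":0},{"grip":0.0,"x":-0.163,"y":0.07,"z":0,"yaw":0}]' 30
python3 -m crank '[{"grip":0.0,"x":0,"y":0,"z":0,"yaw":0},{"grip":0.0,"x":0,"y":0,"z":0.015,"yaw":0},{"grip":0.0,"x":0,"y":0,"z":0.03,"yaw":0},{"grip":0.0,"x":0,"y":0,"z":0.045,"yaw":0},{"grip":0.0,"x":0,"y":0,"z":0.06,"yaw":0}]' 30
python3 -m crank '[{"grip":0.0,"x":0,"y":0,"z":0,"yaw":0},{"grip":0.04,"x":0,"y":0,"z":0,"yaw":0},{"grip":0.04,"x":0,"y":0,"z":0,"yaw":0},{"grip":0.04,"x":0,"y":0,"z":-0.03,"yaw":0},{"grip":0.04,"x":0,"y":0,"z":-0.06,"yaw":0}]' 30
python3 - <<'E'
from h import *
print(state()["ee_pos"]);m,it=snap("top","t7");cv2.imwrite("pics/v7.png",cv2.resize(it[90:280,80:380],(800,507),interpolation=3))
E
```

```text
time_s: 14.3
ee_pos: [619.1, 62.8, 278.0]
ee_rot: [180.0, -0.0, 64.4]
force: [1.1, 1.0, -0.7]
gripper_width: 23.5
gripper_force: 30.0
time_s: 14.72
ee_pos: [611.1, -114.0, 287.3]
ee_rot: [179.9, -0.0, 64.4]
force: [-0.9, 0.6, -0.9]
gripper_width: 23.6
gripper_force: 30.0
time_s: 15.13
ee_pos: [603.8, -291.3, 287.2]
ee_rot: [180.0, -0.0, 64.4]
force: [0.9, 0.1, -0.6]
gripper_width: 23.3
gripper_force: 30.0
time_s: 15.55
ee_pos: [604.1, -289.4, 226.4]
ee_rot: [180.0, -0.0, 64.4]
force: [0.1, -0.8, -0.1]
gripper_width: 23.5
gripper_force: 30.0
time_s: 15.97
ee_pos: [603.8, -289.3, 286.9]
ee_rot: [-179.9, 0.0, 64.4]
force: [0.5, -0.9, 0.3]
gripper_width: 40.0
gripper_force: 0.0
[ 603.82140175 -289.30070418  286.85586345]
```

View pics/v7.png

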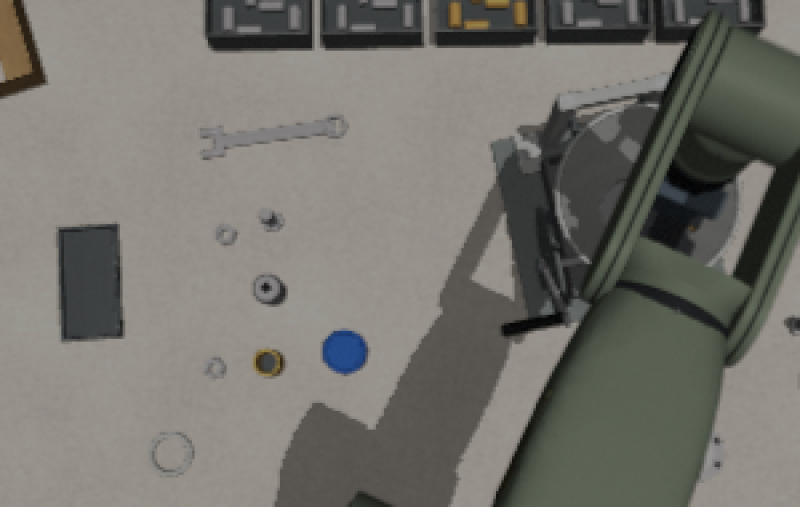

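The top crop shows nut C at (227,234), nut D at (215,368), bolt (270,219), lever handle still shut at (533,325).

```bash
python3 -c "
from h import *
m=camera_model('top')
print(onz(m,80+227*.375,90+234*.375,13),onz(m,80+215*.375,90+368*.375,13))
plan(611,211.5,140,112,3)"
```

```text
[609.00550853 203.73010301  13.        ] [440.30537512 218.36350932  13.        ]
  x 0.1516 y -0.0710 z 0.0519 yaw -0.277
  x 0.1652 y -0.0269 z 0.0519 yaw -0.277
  x 0.1663 y 0.0193 z 0.0519 yaw -0.277
```

```bash

python3 -m crank '[{"grip":0.05,"x":0.03,"y":-0.014,"z":0,"yaw":-0.055},{"grip":0.05,"x":0.06,"y":-0.028,"z":0,"yaw":-0.11},{"grip":0.05,"x":0.09,"y":-0.042,"z":0,"yaw":-0.166},{"grip":0.05,"x":0.12,"y":-0.056,"z":0,"yaw":-0.222},{"grip":0.05,"x":0.152,"y":-0.071,"z":0,"yaw":-0.277}]'
python3 -m crank '[{"grip":0.05,"x":0.033,"y":-0.005,"z":0.01,"yaw":-0.055},{"grip":0.05,"x":0.066,"y":-0.011,"z":0.02,"yaw":-0.11},{"grip":0.05,"x":0.099,"y":-0.016,"z":0.04,"yaw":-0.166},{"grip":0.05,"x":0.132,"y":-0.022,"z":0.06,"yaw":-0.222},{"grip":0.05,"x":0.165,"y":-0.027,"z":0.08,"yaw":-0.277}]'
python3 -m crank '[{"grip":0.05,"x":0.033,"y":0.004,"z":0.02,"yaw":-0.055},{"grip":0.05,"x":0.066,"y":0.008,"z":0.04,"yaw":-0.11},{"grip":0.05,"x":0.099,"y":0.012,"z":0.06,"yaw":-0.166},{"grip":0.05,"x":0.132,"y":0.016,"z":0.08,"yaw":-0.222},{"grip":0.05,"x":0.166,"y":0.019,"z":0.1,"yaw":-0.277}]'
python3 -m crank '[{"grip":0.05,"x":0,"y":0,"z":0,"yaw":0},{"grip":0.05,"x":0,"y":0,"z":0,"yaw":0},{"grip":0.05,"x":0,"y":0,"z":0,"yaw":0},{"grip":0.05,"x":0,"y":0,"z":0,"yaw":0},{"grip":0.05,"x":0,"y":0,"z":0,"yaw":0}]'
python3 - <<'E'
from h import *
m,im=snap("wrist","w8");print(state()["ee_pos"],px(m,np.array([611,211.5,13])),px(m,np.array([609,204,13])),px(m,np.array([622,148,50])))
cv2.imwrite("pics/w8.png",im)
E
```

```text
time_s: 16.43
ee_pos: [606.3, -120.9, 288.3]
ee_rot: [179.8, 0.0, 80.4]
force: [0.5, 0.5, -0.4]
gripper_width: 49.9
gripper_force: 0.0
time_s: 16.85
ee_pos: [607.8, 47.0, 207.8]
ee_rot: [179.8, 0.0, 96.3]
force: [0.3, -0.7, 0.6]
gripper_width: 49.8
gripper_force: 0.0
time_s: 17.27
ee_pos: [609.5, 214.3, 107.3]
ee_rot: [179.8, 0.0, 112.2]
force: [0.0, -0.5, 0.8]
gripper_width: 49.7
gripper_force: 0.0
time_s: 17.68
ee_pos: [609.4, 211.2, 108.1]
ee_rot: [179.8, 0.0, 111.9]
force: [-0.2, -0.4, -0.8]
gripper_width: 49.8
gripper_force: 0.0
[609.30805552 211.15311584 107.85573537] [252.5788424 199.0793804] [246.43642116 207.00883282] [233.49798181 300.54572445]
```

View pics/w8.png

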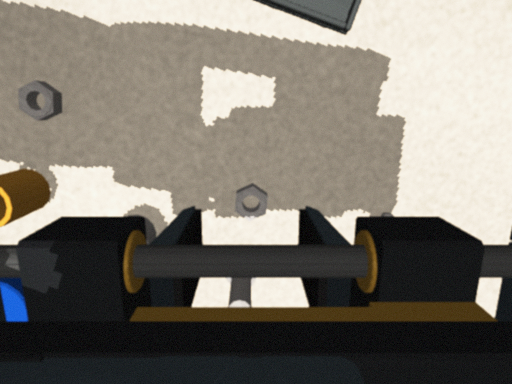

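Nut C at (251,201) sits centred between the fingers with flats facing the pads. Descending, gripping, lifting.

```bash

python3 -m crank '[{"grip":0.05,"x":-0.001,"y":0.001,"z":0.015,"yaw":0},{"grip":0.05,"x":-0.001,"y":0.001,"z":0.04,"yaw":0},{"grip":0.05,"x":-0.001,"y":0.001,"z":0.065,"yaw":0},{"grip":0.05,"x":-0.001,"y":0.001,"z":0.082,"yaw":0},{"grip":0.05,"x":-0.001,"y":0.001,"z":0.09,"yaw":0}]'
python3 -m crank '[{"grip":0.05,"x":0,"y":0,"z":0,"yaw":0},{"grip":0.0,"x":0,"y":0,"z":0,"yaw":0},{"grip":0.0,"x":0,"y":0,"z":0,"yaw":0},{"grip":0.0,"x":0,"y":0,"z":0,"yaw":0},{"grip":0.0,"x":0,"y":0,"z":0,"yaw":0}]' 30
python3 -m crank '[{"grip":0.0,"x":0,"y":0,"z":-0.005,"yaw":0},{"grip":0.0,"x":0,"y":0,"z":-0.04,"yaw":0},{"grip":0.0,"x":0,"y":0,"z":-0.08,"yaw":0},{"grip":0.0,"x":0,"y":0,"z":-0.12,"yaw":0},{"grip":0.0,"x":0,"y":0,"z":-0.16,"yaw":0}]' 30
python3 -c "
from h import *
print(state()['ee_pos'],state()['ee_rot']);plan(603,-290,290,112,3)"
```

```text
time_s: 18.15
ee_pos: [608.8, 210.3, 14.5]
ee_rot: [-179.8, -0.0, 111.9]
force: [-0.7, -0.7, 0.5]
gripper_width: 50.3
gripper_force: 0.0
time_s: 18.57
ee_pos: [610.3, 211.7, 17.2]
ee_rot: [179.9, 0.0, 112.0]
force: [-0.9, -0.2, -0.3]
gripper_width: 25.8
gripper_force: 0.0
time_s: 18.98
ee_pos: [609.4, 211.7, 178.7]
ee_rot: [-180.0, 0.0, 112.0]
force: [0.3, 0.0, -0.3]
gripper_width: 23.4
gripper_force: 30.0
[609.37049966 211.67663438 178.68872222] [-1.79999891e+02  3.34352933e-03  1.12008122e+02]
  x -0.1542 y -0.0646 z -0.0371 yaw 0.000
  x -0.1542 y -0.0646 z -0.0371 yaw 0.000
  x -0.1543 y -0.0646 z -0.0371 yaw 0.000
```

```bash

python3 -m crank '[{"grip":0.0,"x":-0.03,"y":-0.013,"z":-0.02,"yaw":0},{"grip":0.0,"x":-0.06,"y":-0.026,"z":-0.04,"yaw":0},{"grip":0.0,"x":-0.09,"y":-0.038,"z":-0.06,"yaw":0},{"grip":0.0,"x":-0.12,"y":-0.051,"z":-0.08,"yaw":0},{"grip":0.0,"x":-0.154,"y":-0.065,"z":-0.1,"yaw":0}]' 30
python3 -m crank '[{"grip":0.0,"x":-0.03,"y":-0.013,"z":-0.01,"yaw":0},{"grip":0.0,"x":-0.06,"y":-0.026,"z":-0.01,"yaw":0},{"grip":0.0,"x":-0.09,"y":-0.038,"z":-0.01,"yaw":0},{"grip":0.0,"x":-0.12,"y":-0.051,"z":-0.01,"yaw":0},{"grip":0.0,"x":-0.154,"y":-0.065,"z":-0.01,"yaw":0}]' 30
python3 -m crank '[{"grip":0.0,"x":-0.03,"y":-0.013,"z":0,"yaw":0},{"grip":0.0,"x":-0.06,"y":-0.026,"z":0,"yaw":0},{"grip":0.0,"x":-0.09,"y":-0.038,"z":0,"yaw":0},{"grip":0.0,"x":-0.12,"y":-0.051,"z":0,"yaw":0},{"grip":0.0,"x":-0.154,"y":-0.065,"z":0,"yaw":0}]' 30
python3 -m crank '[{"grip":0.0,"x":0,"y":0,"z":0,"yaw":0},{"grip":0.0,"x":0,"y":0,"z":0.015,"yaw":0},{"grip":0.0,"x":0,"y":0,"z":0.03,"yaw":0},{"grip":0.0,"x":0,"y":0,"z":0.045,"yaw":0},{"grip":0.0,"x":0,"y":0,"z":0.06,"yaw":0}]' 30
python3 -m crank '[{"grip":0.0,"x":0,"y":0,"z":0,"yaw":0},{"grip":0.04,"x":0,"y":0,"z":0,"yaw":0},{"grip":0.04,"x":0,"y":0,"z":0,"yaw":0},{"grip":0.04,"x":0,"y":0,"z":-0.03,"yaw":0},{"grip":0.04,"x":0,"y":0,"z":-0.06,"yaw":0}]' 30
python3 - <<'E'
from h import *
print(state()["ee_pos"]);plan(443.5,221,120,107,3)
E
```

```text
time_s: 19.4
ee_pos: [606.6, 43.9, 278.1]
ee_rot: [180.0, 0.0, 112.1]
force: [0.3, -0.1, -0.0]
gripper_width: 24.1
gripper_force: 30.0
time_s: 19.82
ee_pos: [604.1, -123.3, 287.2]
ee_rot: [180.0, 0.0, 112.0]
force: [-0.0, 0.6, -0.2]
gripper_width: 23.8
gripper_force: 30.0
time_s: 20.23
ee_pos: [601.6, -290.4, 287.1]
ee_rot: [180.0, -0.0, 112.0]
force: [0.3, -0.2, -0.4]
gripper_width: 23.6
gripper_force: 30.0
time_s: 20.65
ee_pos: [601.9, -289.2, 226.2]
ee_rot: [180.0, 0.0, 112.0]
force: [0.8, -0.8, -0.4]
gripper_width: 23.8
gripper_force: 30.0
time_s: 21.07
ee_pos: [601.6, -289.1, 286.8]
ee_rot: [-179.9, -0.1, 112.0]
force: [1.4, -0.3, 1.8]
gripper_width: 39.6
gripper_force: 0.0
[ 601.58775222 -289.07363509  286.7861811 ]
  x 0.1774 y 0.0149 z 0.0556 yaw 0.029
  x 0.1777 y 0.0097 z 0.0556 yaw 0.029
  x 0.1779 y 0.0045 z 0.0556 yaw 0.029
```

```bash

python3 -m crank '[{"grip":0.05,"x":0.035,"y":0.003,"z":0,"yaw":0.006},{"grip":0.05,"x":0.07,"y":0.006,"z":0,"yaw":0.012},{"grip":0.05,"x":0.106,"y":0.009,"z":0,"yaw":0.018},{"grip":0.05,"x":0.142,"y":0.012,"z":0,"yaw":0.024},{"grip":0.05,"x":0.177,"y":0.015,"z":0,"yaw":0.029}]'
python3 -m crank '[{"grip":0.05,"x":0.035,"y":0.002,"z":0.01,"yaw":0.006},{"grip":0.05,"x":0.07,"y":0.004,"z":0.02,"yaw":0.012},{"grip":0.05,"x":0.106,"y":0.006,"z":0.04,"yaw":0.018},{"grip":0.05,"x":0.142,"y":0.008,"z":0.06,"yaw":0.024},{"grip":0.05,"x":0.178,"y":0.0095,"z":0.08,"yaw":0.029}]'
python3 -m crank '[{"grip":0.05,"x":0.035,"y":0.001,"z":0.015,"yaw":0.006},{"grip":0.05,"x":0.07,"y":0.002,"z":0.03,"yaw":0.012},{"grip":0.05,"x":0.106,"y":0.003,"z":0.05,"yaw":0.018},{"grip":0.05,"x":0.142,"y":0.004,"z":0.07,"yaw":0.024},{"grip":0.05,"x":0.178,"y":0.0045,"z":0.09,"yaw":0.029}]'
python3 -m crank '[{"grip":0.05,"x":0,"y":0,"z":0,"yaw":0},{"grip":0.05,"x":0,"y":0,"z":0,"yaw":0},{"grip":0.05,"x":0,"y":0,"z":0,"yaw":0},{"grip":0.05,"x":0,"y":0,"z":0,"yaw":0},{"grip":0.05,"x":0,"y":0,"z":0,"yaw":0}]'
python3 - <<'E'
from h import *
m,im=snap("wrist","w9");s=state();print(s["ee_pos"],s["ee_rot"][2])
u,v=px(m,np.array([443.5,221,13]));print(u,v)
h=cv2.cvtColor(im,cv2.COLOR_BGR2HSV);u,v=int(u),int(v)
# nut: grey low saturation vs table: saturation mask
w=im[v-45:v+35,max(u-50,0):u+50];cv2.imwrite("pics/c9.png",cv2.resize(w,None,fx=5,fy=5,interpolation=3));print(u-50,v-45)
plan(443.5,221,17,107)
E
```

```text
time_s: 21.48
ee_pos: [549.3, -118.3, 288.3]
ee_rot: [179.8, 0.1, 110.3]
force: [0.9, 0.2, -0.2]
gripper_width: 49.9
gripper_force: 0.0
time_s: 21.9
ee_pos: [496.9, 52.1, 207.7]
ee_rot: [179.7, 0.1, 108.6]
force: [0.8, 0.5, -0.1]
gripper_width: 50.0
gripper_force: 0.0
time_s: 22.32
ee_pos: [444.4, 222.7, 117.4]
ee_rot: [179.7, -0.0, 107.0]
force: [1.7, 0.6, -0.5]
gripper_width: 49.8
gripper_force: 0.0
time_s: 22.73
ee_pos: [445.2, 219.7, 117.6]
ee_rot: [179.9, -0.0, 106.9]
force: [-0.2, 1.2, -0.2]
gripper_width: 49.7
gripper_force: 0.0
[445.00087039 219.62080384 117.40059837] 106.9001309483618
248.86026839850436 193.53099187680093
198 148
  x 0.0018 y -0.0010 z 0.1004 yaw -0.002
```

View pics/c9.png

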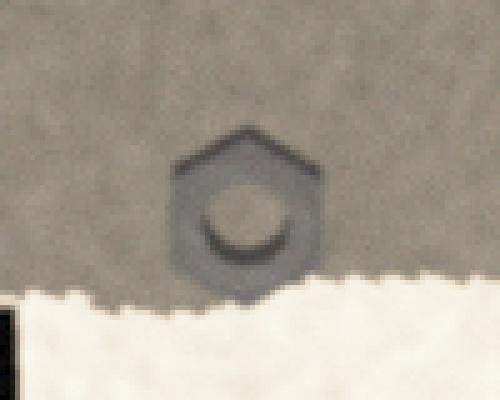

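Nut D at crop (247,225) → raw (247,193) is exactly as expected, with its flats facing the pads. Grip and lift it.

```bash

python3 -m crank '[{"grip":0.05,"x":0.002,"y":-0.001,"z":0.02,"yaw":0},{"grip":0.05,"x":0.002,"y":-0.001,"z":0.05,"yaw":0},{"grip":0.05,"x":0.002,"y":-0.001,"z":0.075,"yaw":0},{"grip":0.05,"x":0.002,"y":-0.001,"z":0.092,"yaw":0},{"grip":0.05,"x":0.002,"y":-0.001,"z":0.099,"yaw":0}]'
python3 -m crank '[{"grip":0.05,"x":0,"y":0,"z":0,"yaw":0},{"grip":0.0,"x":0,"y":0,"z":0,"yaw":0},{"grip":0.0,"x":0,"y":0,"z":0,"yaw":0},{"grip":0.0,"x":0,"y":0,"z":0,"yaw":0},{"grip":0.0,"x":0,"y":0,"z":0,"yaw":0}]' 30
python3 -m crank '[{"grip":0.0,"x":0,"y":0,"z":0,"yaw":0},{"grip":0.0,"x":0,"y":0,"z":-0.03,"yaw":0},{"grip":0.0,"x":0,"y":0,"z":-0.07,"yaw":0},{"grip":0.0,"x":0,"y":0,"z":-0.11,"yaw":0},{"grip":0.0,"x":0,"y":0,"z":-0.15,"yaw":0}]' 30
python3 -c "
from h import *
print(state()['ee_pos'],state()['ee_rot']);plan(603,-290,290,107,3)"
```

```text
time_s: 23.2
ee_pos: [441.6, 220.7, 15.6]
ee_rot: [-179.8, 0.0, 106.9]
force: [-0.4, -1.0, -0.3]
gripper_width: 49.8
gripper_force: 0.0
time_s: 23.62
ee_pos: [443.1, 222.3, 18.4]
ee_rot: [179.9, -0.0, 107.0]
force: [-0.2, 0.1, 0.5]
gripper_width: 26.2
gripper_force: 0.0
time_s: 24.03
ee_pos: [441.8, 221.9, 169.2]
ee_rot: [-180.0, 0.0, 107.0]
force: [0.8, 0.1, -1.4]
gripper_width: 23.5
gripper_force: 30.0
[441.84450596 221.90015241 169.23548826] [-1.79976686e+02  7.43670677e-03  1.07023713e+02]
  x -0.1789 y 0.0014 z -0.0403 yaw 0.000
  x -0.1789 y 0.0014 z -0.0403 yaw 0.000
  x -0.1789 y 0.0015 z -0.0403 yaw 0.000
```

```bash

python3 -m crank '[{"grip":0.0,"x":-0.035,"y":0,"z":-0.02,"yaw":0},{"grip":0.0,"x":-0.07,"y":0,"z":-0.04,"yaw":0},{"grip":0.0,"x":-0.105,"y":0.001,"z":-0.06,"yaw":0},{"grip":0.0,"x":-0.14,"y":0.001,"z":-0.08,"yaw":0},{"grip":0.0,"x":-0.179,"y":0.0014,"z":-0.1,"yaw":0}]' 30
python3 -m crank '[{"grip":0.0,"x":-0.035,"y":0,"z":-0.01,"yaw":0},{"grip":0.0,"x":-0.07,"y":0,"z":-0.02,"yaw":0},{"grip":0.0,"x":-0.105,"y":0.001,"z":-0.02,"yaw":0},{"grip":0.0,"x":-0.14,"y":0.001,"z":-0.02,"yaw":0},{"grip":0.0,"x":-0.179,"y":0.0014,"z":-0.02,"yaw":0}]' 30
python3 -m crank '[{"grip":0.0,"x":-0.035,"y":0,"z":0,"yaw":0},{"grip":0.0,"x":-0.07,"y":0,"z":0,"yaw":0},{"grip":0.0,"x":-0.105,"y":0.001,"z":0,"yaw":0},{"grip":0.0,"x":-0.14,"y":0.001,"z":0,"yaw":0},{"grip":0.0,"x":-0.179,"y":0.0014,"z":0,"yaw":0}]' 30
python3 -m crank '[{"grip":0.0,"x":0,"y":0,"z":0,"yaw":0},{"grip":0.0,"x":0,"y":0,"z":0.015,"yaw":0},{"grip":0.0,"x":0,"y":0,"z":0.03,"yaw":0},{"grip":0.0,"x":0,"y":0,"z":0.045,"yaw":0},{"grip":0.0,"x":0,"y":0,"z":0.058,"yaw":0}]' 30
python3 -m crank '[{"grip":0.0,"x":0,"y":0,"z":0,"yaw":0},{"grip":0.04,"x":0,"y":0,"z":0,"yaw":0},{"grip":0.04,"x":0,"y":0,"z":0,"yaw":0},{"grip":0.04,"x":0,"y":0,"z":-0.03,"yaw":0},{"grip":0.04,"x":0,"y":0,"z":-0.06,"yaw":0}]' 30
python3 - <<'E'
from h import *
print(state()["ee_pos"]);plan(466,-158,315,100.3,1)
E
```

```text
time_s: 24.45
ee_pos: [495.4, 51.9, 268.0]
ee_rot: [179.9, 0.0, 107.1]
force: [0.9, 0.4, -0.1]
gripper_width: 23.3
gripper_force: 30.0
time_s: 24.87
ee_pos: [549.2, -118.8, 287.0]
ee_rot: [179.9, 0.0, 107.0]
force: [0.4, 1.1, 0.1]
gripper_width: 23.5
gripper_force: 30.0
time_s: 25.28
ee_pos: [602.9, -289.4, 286.7]
ee_rot: [180.0, -0.0, 107.0]
force: [0.6, 0.7, 0.7]
gripper_width: 23.6
gripper_force: 30.0
time_s: 25.7
ee_pos: [602.5, -287.8, 227.4]
ee_rot: [-180.0, -0.0, 107.0]
force: [0.0, -0.2, -0.7]
gripper_width: 23.5
gripper_force: 30.0
time_s: 26.12
ee_pos: [602.4, -287.8, 288.6]
ee_rot: [-179.9, -0.1, 107.0]
force: [1.1, -1.0, 1.0]
gripper_width: 40.0
gripper_force: 0.0
[ 602.43748963 -287.84912635  288.62044383]
  x 0.1641 y -0.0924 z -0.0264 yaw 0.117
```

```bash

python3 -m crank '[{"grip":0.05,"x":0.033,"y":-0.018,"z":-0.01,"yaw":0.023},{"grip":0.05,"x":0.066,"y":-0.036,"z":-0.02,"yaw":0.046},{"grip":0.05,"x":0.1,"y":-0.054,"z":-0.024,"yaw":0.07},{"grip":0.05,"x":0.133,"y":-0.073,"z":-0.024,"yaw":0.094},{"grip":0.05,"x":0.164,"y":-0.089,"z":-0.024,"yaw":0.117}]'
python3 -m crank '[{"grip":0.05,"x":0,"y":0,"z":0,"yaw":0},{"grip":0.05,"x":0,"y":0,"z":0,"yaw":0},{"grip":0.05,"x":0,"y":0,"z":0,"yaw":0},{"grip":0.05,"x":0,"y":0,"z":0,"yaw":0},{"grip":0.05,"x":0,"y":0,"z":0,"yaw":0}]'
python3 - <<'E'
from h import *
m,im=snap("wrist","w10");mt,it=snap("top","t10");s=state();print(s["ee_pos"],s["ee_rot"][2])
cv2.imwrite("pics/v10.png",np.hstack([cv2.resize(im,(400,300)),cv2.resize(it[110:230,230:390],(400,300),interpolation=3)]))
np.save("w10.npy",m,allow_pickle=True)
plan(471,-161,213,100)
E
```

```text
time_s: 26.53
ee_pos: [468.6, -156.4, 314.4]
ee_rot: [179.8, 0.1, 100.2]
force: [0.1, 0.8, 0.5]
gripper_width: 50.1
gripper_force: 0.0
time_s: 26.95
ee_pos: [470.8, -158.3, 312.4]
ee_rot: [180.0, 0.0, 100.3]
force: [-0.3, -0.6, -0.2]
gripper_width: 49.8
gripper_force: 0.0
[ 470.56043554 -158.17004457  312.03675518] 100.27977670029736
  x -0.0029 y -0.0001 z 0.0990 yaw 0.005
```

View pics/v10.png

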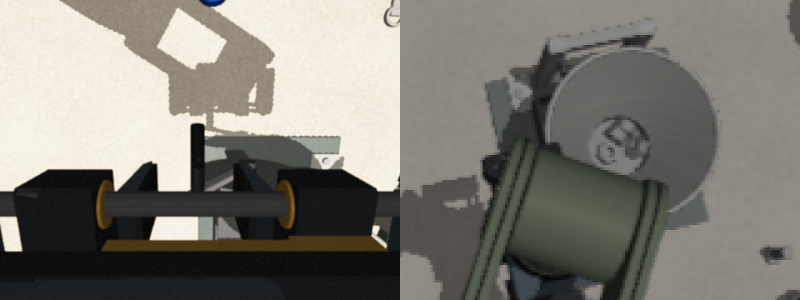

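All nuts lie in the funnel neck (top half, (618,145)); the handle at (197,160) is centred between the fingers.

```bash

python3 -m crank '[{"grip":0.05,"x":-0.003,"y":0,"z":0.02,"yaw":0},{"grip":0.05,"x":-0.003,"y":0,"z":0.045,"yaw":0},{"grip":0.05,"x":-0.003,"y":0,"z":0.07,"yaw":0},{"grip":0.05,"x":-0.003,"y":0,"z":0.09,"yaw":0},{"grip":0.05,"x":-0.003,"y":0,"z":0.099,"yaw":0}]'
python3 -m crank '[{"grip":0.05,"x":0,"y":0,"z":0,"yaw":0},{"grip":0.0,"x":0,"y":0,"z":0,"yaw":0},{"grip":0.0,"x":0,"y":0,"z":0,"yaw":0},{"grip":0,"x":0,"y":0,"z":0,"yaw":0},{"grip":0,"x":0,"y":0,"z":0,"yaw":0}]' 15
python3 -m crank '[{"grip":0,"x":0,"y":0,"z":0,"yaw":0},{"grip":0.0,"x":0,"y":0,"z":0,"yaw":0},{"grip":0.0,"x":0,"y":0,"z":0,"yaw":0},{"grip":0,"x":0,"y":0,"z":0,"yaw":0},{"grip":0,"x":0,"y":0,"z":0,"yaw":0}]' 15
```

```text
time_s: 27.47
ee_pos: [469.3, -160.4, 210.3]
ee_rot: [-179.7, -0.1, 100.3]
force: [0.3, 0.0, -0.2]
gripper_width: 50.0
gripper_force: 0.0
time_s: 27.88
ee_pos: [471.1, -160.8, 214.5]
ee_rot: [179.9, 0.1, 100.3]
force: [0.8, 0.1, -0.9]
gripper_width: 26.3
gripper_force: 0.0
time_s: 28.3
ee_pos: [472.5, -160.3, 213.9]
ee_rot: [179.7, 0.0, 100.3]
force: [5.2, 0.5, -3.1]
gripper_width: 14.1
gripper_force: 15.0
```

```bash

python3 -m crank '[{"grip":0,"x":0,"y":0.005,"z":-0.0035,"yaw":0},{"grip":0.0,"x":0,"y":0.01,"z":-0.0065,"yaw":0},{"grip":0.0,"x":0,"y":0.016,"z":-0.01,"yaw":0},{"grip":0,"x":0,"y":0.022,"z":-0.013,"yaw":0},{"grip":0,"x":0,"y":0.029,"z":-0.0157,"yaw":0}]' 15
python3 -m crank '[{"grip":0,"x":0,"y":0.006,"z":-0.002,"yaw":0},{"grip":0.0,"x":0,"y":0.012,"z":-0.0035,"yaw":0},{"grip":0.0,"x":0,"y":0.018,"z":-0.005,"yaw":0},{"grip":0,"x":0,"y":0.025,"z":-0.006,"yaw":0},{"grip":0,"x":0,"y":0.032,"z":-0.0066,"yaw":0}]' 15
python3 -m crank '[{"grip":0,"x":0,"y":0.004,"z":0,"yaw":0},{"grip":0.0,"x":0,"y":0.008,"z":0,"yaw":0},{"grip":0.0,"x":0,"y":0.012,"z":0,"yaw":0},{"grip":0,"x":0,"y":0.016,"z":0.0005,"yaw":0},{"grip":0,"x":0,"y":0.019,"z":0.001,"yaw":0}]' 15
python3 -m crank '[{"grip":0,"x":0,"y":0,"z":0,"yaw":0},{"grip":0.0,"x":0,"y":0,"z":0,"yaw":0},{"grip":0.0,"x":0,"y":0,"z":0,"yaw":0},{"grip":0,"x":0,"y":0,"z":0,"yaw":0},{"grip":0,"x":0,"y":0,"z":0,"yaw":0}]' 15
python3 - <<'E'
from h import *
s=state();print(s["ee_pos"],s["force"])
m,im=snap("scene","s11");cv2.imwrite("pics/v11.png",cv2.resize(im[150:330,120:280],(533,600),interpolation=3))
E
```

```text
time_s: 28.72
ee_pos: [498.2, -155.6, 230.2]
ee_rot: [-179.8, 0.0, 100.3]
force: [-5.5, -1.5, 5.1]
gripper_width: 13.3
gripper_force: 15.0
time_s: 29.13
ee_pos: [530.9, -149.6, 236.9]
ee_rot: [180.0, 0.0, 100.3]
force: [-4.3, -1.9, 5.1]
gripper_width: 13.6
gripper_force: 15.0
time_s: 29.55
ee_pos: [550.1, -146.2, 235.2]
ee_rot: [179.9, 0.0, 100.3]
force: [-2.5, -2.4, 4.9]
gripper_width: 13.6
gripper_force: 15.0
time_s: 29.97
ee_pos: [550.5, -146.1, 235.2]
ee_rot: [179.8, 0.0, 100.3]
force: [2.7, -0.3, 4.1]
gripper_width: 13.7
gripper_force: 15.0
[ 550.53304981 -146.0562692   235.16282934] [ 2.69536709 -0.27892994  4.07253636]
```

View pics/v11.png

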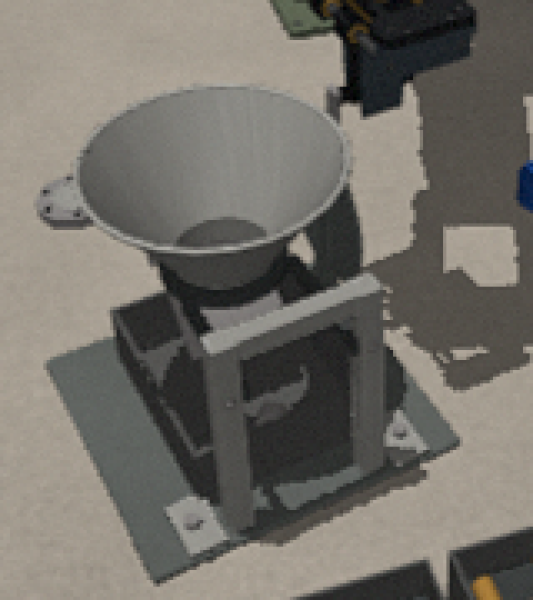

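The scene crop shows the lever handle moved to about (335,100) and an apparently empty neck. The measured 79 mm of handle travel gives about 0.77 rad. I'm out of picture views, so I'll check numerically that the neck is empty.

```bash

python3 -m crank '[{"grip":0,"x":0,"y":0.001,"z":0,"yaw":0},{"grip":0.0,"x":0,"y":0.001,"z":0,"yaw":0},{"grip":0.0,"x":0,"y":0.001,"z":0,"yaw":0},{"grip":0,"x":0,"y":0.001,"z":0,"yaw":0},{"grip":0,"x":0,"y":0.001,"z":0,"yaw":0}]' 15
python3 -m crank '[{"grip":0,"x":0,"y":0,"z":0,"yaw":0},{"grip":0.0,"x":0,"y":0,"z":0,"yaw":0},{"grip":0.0,"x":0,"y":0,"z":0,"yaw":0},{"grip":0,"x":0,"y":0,"z":0,"yaw":0},{"grip":0,"x":0,"y":0,"z":0,"yaw":0}]' 15
python3 - <<'E'
from h import *
m,it=snap("top","t12")
for f in("top0","t3","t10","t12"):
    g=cv2.imread(f"pics/{f}_raw.png",0)[156:182:2,300:336:2];print(f,g.std().round(1));print(g if f in("t10","t12") else "")
E
```

```text
time_s: 30.43
ee_pos: [550.4, -146.1, 235.2]
ee_rot: [179.9, 0.0, 100.3]
force: [1.2, -0.2, 5.2]
gripper_width: 13.5
gripper_force: 15.0
time_s: 30.85
ee_pos: [550.4, -146.1, 235.2]
ee_rot: [179.9, 0.0, 100.3]
force: [0.8, -1.1, 5.7]
gripper_width: 13.6
gripper_force: 15.0
top0 16.7

t3 20.3

t10 20.3
[[104 103 102 102 102 102  96  96  75  73  88  92  95  93  92  90  90  90]
 [101 101 102 102 100  96  84 112  68  77 119  74  74  97  94  92  90  88]
 [101 102 101 102  91 124 121  86  77  96 122 123  63  67  92  89  89  89]
 [100 101 102 104 122 120  66  80 124 116  86 102  90  44  75  90  89  88]
 [100 100 101 108 122 123  75  56 119 122  89  61  91  67  50  88  87  87]
 [100  99 102 123 123 122 122  88  57  90  88  87  73  87  79  93  87  86]
 [ 98  98 104 123 109 104 121 113 109  88  73  96  61 112 105  77  85  86]
 [ 98  98  99 121 108 115 124  73 125 124  72  74  75 102  92  91  86  85]
 [ 96  97  98 115  79 101 123  90 125 125  86  73  79  85  50  84  83  86]
 [ 51  83  92 102 121  67 101 105 108 124 127 124 125 103  65  82  82  84]
 [ 61  58  54  51  89 120 125 125 125 124 127 1
[... 229 characters left out ...]
94 93 91 91 91]
 [90 89 88 87 62 64 85 48 86 71 45 44 74 98 94 93 91 89]
 [93 92 91 89 48 81 80 58 87 60 44 45 44 67 93 91 90 90]
 [97 96 94 89 32 85 71 74 87 45 44 44 44 44 75 91 90 89]
 [97 98 99 83 49 86 68 86 84 49 47 50 49 43 51 88 87 88]
 [92 94 95 65 56 85 44 86 79 90 64 56 55 44 42 94 86 86]
 [89 89 90 49 68 86 48 86 82 91 91 63 56 50 43 78 86 86]
 [84 86 81 24 82 80 57 86 78 91 91 83 56 55 42 93 87 87]
 [82 83 64 29 86 72 75 87 91 92 90 91 57 56 47 84 86 87]
 [77 80 32 49 86 56 86 83 90 92 91 91 57 55 65 82 81 83]
 [74 65 25 56 86 44 86 84 91 92 92 89 56 56 83 83 82 82]
 [68 38 23 69 84 43 86 83 93 91 90 78 66 83 84 84 83 82]
 [52 28 24 83 79 57 86 92 89 75 79 86 84 83 83 83 83 84]]
```

```bash

python3 -m crank '[{"grip":0,"x":0,"y":-0.004,"z":-0.0005,"yaw":0},{"grip":0.0,"x":0,"y":-0.008,"z":-0.001,"yaw":0},{"grip":0.0,"x":0,"y":-0.012,"z":-0.001,"yaw":0},{"grip":0,"x":0,"y":-0.016,"z":-0.001,"yaw":0},{"grip":0,"x":0,"y":-0.02,"z":-0.001,"yaw":0}]' 15
python3 -m crank '[{"grip":0,"x":0,"y":-0.006,"z":0.0006,"yaw":0},{"grip":0.0,"x":0,"y":-0.012,"z":0.0015,"yaw":0},{"grip":0.0,"x":0,"y":-0.018,"z":0.0025,"yaw":0},{"grip":0,"x":0,"y":-0.025,"z":0.0045,"yaw":0},{"grip":0,"x":0,"y":-0.032,"z":0.0066,"yaw":0}]' 15
python3 -m crank '[{"grip":0,"x":0,"y":-0.006,"z":0.0025,"yaw":0},{"grip":0.0,"x":0,"y":-0.012,"z":0.0055,"yaw":0},{"grip":0.0,"x":0,"y":-0.018,"z":0.009,"yaw":0},{"grip":0,"x":0,"y":-0.024,"z":0.0125,"yaw":0},{"grip":0,"x":0,"y":-0.029,"z":0.0157,"yaw":0}]' 15
python3 -m crank '[{"grip":0,"x":0,"y":-0.002,"z":0.001,"yaw":0},{"grip":0.0,"x":0,"y":-0.004,"z":0.002,"yaw":0},{"grip":0.0,"x":0,"y":-0.006,"z":0.003,"yaw":0},{"grip":0,"x":0,"y":-0.006,"z":0.003,"yaw":0},{"grip":0,"x":0,"y":-0.006,"z":0.003,"yaw":0}]' 15
python3 -m crank '[{"grip":0,"x":0,"y":0.003,"z":-0.001,"yaw":0},{"grip":0.0,"x":0,"y":0.005,"z":-0.002,"yaw":0},{"grip":0.05,"x":0,"y":0.005,"z":-0.002,"yaw":0},{"grip":0.05,"x":0,"y":0.005,"z":-0.002,"yaw":0},{"grip":0.05,"x":0,"y":0.005,"z":-0.002,"yaw":0}]' 15
python3 -m crank '[{"grip":0.05,"x":0,"y":0,"z":0,"yaw":0},{"grip":0.05,"x":0,"y":0,"z":-0.02,"yaw":0},{"grip":0.05,"x":0,"y":0,"z":-0.05,"yaw":0},{"grip":0.05,"x":0,"y":0,"z":-0.08,"yaw":0},{"grip":0.05,"x":0,"y":0,"z":-0.12,"yaw":0}]' 15
python3 -c "
from h import *
plan(449,149,140,100,2)"
```

```text
time_s: 31.32
ee_pos: [530.4, -149.6, 235.8]
ee_rot: [179.9, 0.0, 100.3]
force: [4.1, 0.3, 2.7]
gripper_width: 13.8
gripper_force: 15.0
time_s: 31.73
ee_pos: [497.9, -155.2, 228.7]
ee_rot: [-180.0, -0.0, 100.3]
force: [3.7, 0.5, 2.5]
gripper_width: 13.5
gripper_force: 15.0
time_s: 32.15
ee_pos: [472.2, -159.9, 214.2]
ee_rot: [179.6, -0.0, 100.3]
force: [11.7, 8.6, 19.1]
gripper_width: 13.5
gripper_force: 15.0
time_s: 32.57
ee_pos: [472.1, -160.0, 214.2]
ee_rot: [178.8, 0.1, 100.2]
force: [17.9, 10.4, 11.9]
gripper_width: 13.1
gripper_force: 15.0
time_s: 32.98
ee_pos: [467.2, -160.6, 211.1]
ee_rot: [-179.7, -0.1, 100.3]
force: [0.7, 0.4, 0.2]
gripper_width: 30.3
gripper_force: 0.0
time_s: 33.4
ee_pos: [467.2, -160.5, 331.0]
ee_rot: [-179.6, -0.2, 100.3]
force: [0.1, -0.6, 0.2]
gripper_width: 50.0
gripper_force: 0.0
  x 0.1539 y 0.0187 z 0.0955 yaw 0.002
  x 0.1539 y 0.0183 z 0.0955 yaw 0.002
```

```bash

python3 -m crank '[{"grip":0.06,"x":0.035,"y":0.01,"z":-0.014,"yaw":0},{"grip":0.06,"x":0.07,"y":0.02,"z":-0.028,"yaw":0},{"grip":0.06,"x":0.105,"y":0.03,"z":-0.042,"yaw":0},{"grip":0.06,"x":0.14,"y":0.04,"z":-0.056,"yaw":0},{"grip":0.06,"x":0.175,"y":0.05,"z":-0.07,"yaw":0}]'
python3 -m crank '[{"grip":0.06,"x":0.035,"y":0.01,"z":0,"yaw":0},{"grip":0.06,"x":0.07,"y":0.02,"z":0,"yaw":0},{"grip":0.06,"x":0.1,"y":0.025,"z":0,"yaw":0},{"grip":0.06,"x":0.12,"y":0.03,"z":0,"yaw":0},{"grip":0.06,"x":0.12,"y":0.03,"z":0,"yaw":0}]'
python3 -m crank '[{"grip":0.06,"x":0,"y":0,"z":0,"yaw":0},{"grip":0.06,"x":0,"y":0,"z":0,"yaw":0},{"grip":0.06,"x":0,"y":0,"z":0,"yaw":0},{"grip":0.06,"x":0,"y":0,"z":0,"yaw":0},{"grip":0.06,"x":0,"y":0,"z":0,"yaw":0}]'
python3 - <<'E'
from h import *
m,im=snap("wrist","w13");mt,it=snap("top","t13");np.save("w13.npy",m,allow_pickle=True)
print(state()["ee_pos"])
g=cv2.cvtColor(it,cv2.COLOR_BGR2GRAY)[156:182:2,300:336:2];print("neck",g.std().round(1));print(g)
h=cv2.cvtColor(im,cv2.COLOR_BGR2HSV);gr=cv2.cvtColor(im,cv2.COLOR_BGR2GRAY)
for nm,X,z in[("tray",(552,378,14),14),("slv",(448,150,46),46),("drv",(535,148,64),64)]: print(nm,px(m,np.array(X,float)).round(1))
# tray contour
mk=(gr<75).astype('uint8')
for c in cv2.findContours(mk[:230],cv2.RETR_EXTERNAL,cv2.CHAIN_APPROX_NONE)[0]:
    if cv2.contourArea(c)>300: 
        r=cv2.minAreaRect(c);print("dark",r);b=cv2.boxPoints(r)
        P=[onz(m,*q,14)[:2] for q in b];print(np.round(P,1).tolist())
mk=cv2.inRange(h,(15,110,60),(32,255,255))
for c in cv2.findContours(mk,cv2.RETR_EXTERNAL,cv2.CHAIN_APPROX_NONE)[0]:
    if cv2.contourArea(c)>60: print("brass",cv2.boundingRect(c),cv2.minEnclosingCircle(c))
mk=cv2.inRange(cv2.cvtColor(it,cv2.COLOR_BGR2HSV),(100,120,60),(125,255,255))[150:,150:300]
c=max(cv2.findContours(mk,cv2.RETR_EXTERNAL,cv2.CHAIN_APPROX_NONE)[0],key=cv2.contourArea);(u,v),r=cv2.minEnclosingCircle(c);print("cap top",onz(mt,u+150,v+150,28),r)
E
```

```text
time_s: 33.82
ee_pos: [486.2, 21.4, 402.3]
ee_rot: [-179.8, 0.0, 100.2]
force: [0.8, 0.2, -0.4]
gripper_width: 60.2
gripper_force: 0.0
time_s: 34.23
ee_pos: [494.7, 146.7, 400.9]
ee_rot: [-179.8, -0.0, 100.6]
force: [1.3, 0.8, -1.9]
gripper_width: 60.1
gripper_force: 0.0
time_s: 34.65
ee_pos: [495.3, 142.8, 402.5]
ee_rot: [180.0, 0.0, 100.2]
force: [0.5, -0.5, 0.3]
gripper_width: 59.5
gripper_force: 0.0
[495.34926416 143.17112732 402.4975596 ]
neck 20.5
[[107 107 105 105 104 105 100  99  77  74  89  97  98  96  95  94  93  93]
 [104 105 104 105 104  99  87 118 128 114  76  49  76  99  97  97  94  93]
 [104 105 104 106  94 128 128 129 127 128 127 123  53  68  96  94  93  92]
 [104 104 105 107 126 127 128 128 127 128 127 128 129  46  78  92  93  91]
 [103 105 104 112 127 127 129 128 128 129 127 127 129  78  50  91  90  91]
 [104 104 104 126 127 127 129 129 128 128 128 129 130 114  50  95  90  89]
 [102 102 107 127 127 128 128 127 128 130 129 128 130 128  53  80  89  88]
 [101 102 102 126 128 128 128 128 130 129 130 128 130 116  57  94  88  88]
 [100 100 102 119 127 130 127 128 129 129 
[... 421 characters left out ...]
0), 90.0)
[[138.6, -30.5], [309.9, 0.4], [311.8, -20.6], [139.1, -51.7]]
dark ((327.5, 218.0), (22.0, 37.0), 90.0)
[[605.9, 71.2], [665.7, 82.0], [674.9, 44.9], [614.2, 33.9]]
dark ((172.0, 218.0), (22.0, 38.0), 90.0)
[[353.6, 25.7], [415.1, 36.8], [420.3, -1.0], [357.9, -12.3]]
dark ((442.5, 185.5), (87.0, 137.0), 90.0)
[[683.4, 192.9], [894.9, 231.0], [945.6, 93.7], [720.8, 53.2]]
brass (155, 303, 357, 18) ((333.0, 316.5), 178.03451538085938)
brass (101, 232, 14, 60) ((110.5, 261.5), 29.707000732421875)
brass (385, 231, 15, 61) ((389.0, 261.0), 30.26559066772461)
brass (208, 131, 23, 24) ((220.0, 143.0), 12.206655502319336)
cap top [457.71586357  57.23846703  28.        ] 8.177968978881836
```

```bash

python3 -m crank '[{"grip":0.06,"x":0.035,"y":0.02,"z":0,"yaw":0},{"grip":0.06,"x":0.07,"y":0.035,"z":0,"yaw":0},{"grip":0.06,"x":0.1,"y":0.05,"z":0,"yaw":0},{"grip":0.06,"x":0.1,"y":0.05,"z":0,"yaw":0},{"grip":0.06,"x":0.1,"y":0.05,"z":0,"yaw":0}]'
python3 -m crank '[{"grip":0.06,"x":0,"y":0,"z":0,"yaw":0},{"grip":0.06,"x":0,"y":0,"z":0,"yaw":0},{"grip":0.06,"x":0,"y":0,"z":0,"yaw":0},{"grip":0.06,"x":0,"y":0,"z":0,"yaw":0},{"grip":0.06,"x":0,"y":0,"z":0,"yaw":0}]'
python3 - <<'E'
from h import *
m,im=snap("wrist","w14");np.save("w14.npy",m,allow_pickle=True);mt,it=snap("top","t14")
print(state()["ee_pos"],px(m,np.array([552,378,14.])))
gr=cv2.cvtColor(im,cv2.COLOR_BGR2GRAY)
for mm,g,sl in((m,gr,np.s_[:200,200:420]),(mt,cv2.imread("pics/top0_raw.png",0),np.s_[160:230,90:140])):
  for th in(70,85):
    mk=(g[sl]<th).astype('uint8');o=(sl[1].start or 0,sl[0].start or 0)
    for c in cv2.findContours(mk,cv2.RETR_EXTERNAL,cv2.CHAIN_APPROX_NONE)[0]:
        if cv2.contourArea(c)>500:
            r=cv2.minAreaRect(c);P=np.array([onz(mm,*(q+o),14)[:2] for q in cv2.boxPoints(r)])
            print(th,np.round(P,1).tolist(),"c",P.mean(0).round(1),"sides",np.linalg.norm(P[1]-P[0]).round(1),np.linalg.norm(P[2]-P[1]).round(1))
E
```

```text
time_s: 35.17
ee_pos: [526.8, 252.1, 401.3]
ee_rot: [-179.9, 0.1, 100.4]
force: [0.9, -1.2, -0.7]
gripper_width: 59.8
gripper_force: 0.0
time_s: 35.58
ee_pos: [526.5, 250.4, 402.8]
ee_rot: [180.0, 0.0, 100.3]
force: [-0.1, -0.6, 0.4]
gripper_width: 60.1
gripper_force: 0.0
[526.56451065 250.74601837 402.62901464] [282.18277073  71.62962013]
70 [[484.2, 336.6], [481.4, 409.3], [620.1, 418.0], [627.5, 345.1]] c [553.3 377.3] sides 72.8 138.9
85 [[483.4, 336.8], [481.0, 410.7], [620.8, 418.8], [628.0, 344.5]] c [553.3 377.7] sides 74.0 140.0
70 [[624.4, 418.1], [625.7, 342.5], [484.5, 334.9], [483.4, 409.4]] c [554.5 376.2] sides 75.6 141.4
85 [[626.7, 415.3], [624.9, 338.3], [479.8, 336.2], [481.8, 412.1]] c [553.3 375.5] sides 77.0 145.0
```

```bash
python3 - <<'E'
from h import *
m=np.load("w14.npy",allow_pickle=True).item();g=cv2.imread("pics/w14_raw.png",0)
for th in(70,85,100):
    mk=(g[:200,200:420]<th).astype('uint8')
    c=max(cv2.findContours(mk,cv2.RETR_EXTERNAL,cv2.CHAIN_APPROX_NONE)[0],key=cv2.contourArea)
    # contour cast on z=14, then straight-side fit in mm
    P=np.array([onz(m,q[0][0]+200,q[0][1],14)[:2] for q in c],np.float32)
    r=cv2.minAreaRect(P);print(th,"c",np.round(r[0],1),"size",np.round(r[1],1),"ang",round(r[2],2))
    h=cv2.approxPolyDP(cv2.convexHull(P),8,True)[:,0];print(h.round(1).tolist())
E
```

```text
70 c [553.5 377.4] size [142.3  73.3] ang 3.38
[[484.1000061035156, 407.79998779296875], [485.5, 337.6000061035156], [625.2999877929688, 346.3999938964844], [618.4000244140625, 415.20001220703125]]
85 c [553.7 377.8] size [143.1  74.4] ang 3.08
[[482.6000061035156, 407.5], [485.5, 337.6000061035156], [626.7999877929688, 346.70001220703125], [619.7999877929688, 415.5]]
100 c [553.4 377.5] size [144.9  75.6] ang 3.37
[[482.3999938964844, 408.8999938964844], [487.20001220703125, 336.5], [626.7999877929688, 346.70001220703125], [621.2999877929688, 415.70001220703125]]
```

Tray centre is (553.5, 377.6), yaw 3.3°, size 143×74, matching the spec; the neck is clear and the lever shut. Next the cap, held across the tray's y (yaw 183.3).

```bash
python3 -c "
from h import *
plan(458.7,59,140,183.3,3)"
```

```text
x -0.0589 y -0.0337 z 0.0875 yaw -0.483
  x -0.0365 y -0.0571 z 0.0875 yaw -0.483
  x -0.0058 y -0.0676 z 0.0875 yaw -0.483
```

```bash

python3 -m crank '[{"grip":0.09,"x":-0.012,"y":-0.007,"z":0.018,"yaw":-0.096},{"grip":0.09,"x":-0.024,"y":-0.014,"z":0.035,"yaw":-0.193},{"grip":0.09,"x":-0.036,"y":-0.02,"z":0.052,"yaw":-0.29},{"grip":0.09,"x":-0.047,"y":-0.027,"z":0.07,"yaw":-0.386},{"grip":0.09,"x":-0.059,"y":-0.034,"z":0.087,"yaw":-0.483}]'
python3 -m crank '[{"grip":0.09,"x":-0.007,"y":-0.011,"z":0.018,"yaw":-0.096},{"grip":0.09,"x":-0.015,"y":-0.023,"z":0.035,"yaw":-0.193},{"grip":0.09,"x":-0.022,"y":-0.034,"z":0.052,"yaw":-0.29},{"grip":0.09,"x":-0.029,"y":-0.045,"z":0.07,"yaw":-0.386},{"grip":0.09,"x":-0.0365,"y":-0.057,"z":0.087,"yaw":-0.483}]'
python3 -m crank '[{"grip":0.09,"x":-0.001,"y":-0.013,"z":0.018,"yaw":-0.096},{"grip":0.09,"x":-0.002,"y":-0.027,"z":0.035,"yaw":-0.193},{"grip":0.09,"x":-0.003,"y":-0.04,"z":0.052,"yaw":-0.29},{"grip":0.09,"x":-0.005,"y":-0.054,"z":0.07,"yaw":-0.386},{"grip":0.09,"x":-0.006,"y":-0.068,"z":0.087,"yaw":-0.483}]'
python3 -m crank '[{"grip":0.09,"x":0,"y":0,"z":0,"yaw":0},{"grip":0.09,"x":0,"y":0,"z":0,"yaw":0},{"grip":0.09,"x":0,"y":0,"z":0,"yaw":0},{"grip":0.09,"x":0,"y":0,"z":0,"yaw":0},{"grip":0.09,"x":0,"y":0,"z":0,"yaw":0}]'
python3 - <<'E'
from h import *
m,im=snap("wrist","w15");np.save("w15.npy",m,allow_pickle=True);print(state()["ee_pos"],state()["ee_rot"],px(m,np.array([458.7,59,28.])))
h=cv2.cvtColor(im,cv2.COLOR_BGR2HSV);mk=cv2.inRange(h,(100,120,50),(125,255,255))
for c in cv2.findContours(mk,cv2.RETR_EXTERNAL,cv2.CHAIN_APPROX_NONE)[0]:
    if cv2.contourArea(c)>200:
        (u,v),r=cv2.minEnclosingCircle(c);b=cv2.boundingRect(c);print(u,v,r,b,onz(m,u,v,28),"w mm",np.linalg.norm(onz(m,b[0],v,28)-onz(m,b[0]+b[2],v,28)))
E
```

```text
time_s: 36.1
ee_pos: [503.3, 186.4, 314.5]
ee_rot: [180.0, 0.0, 128.3]
force: [0.3, -0.4, -0.2]
gripper_width: 89.0
gripper_force: 0.0
time_s: 36.52
ee_pos: [481.0, 122.6, 227.7]
ee_rot: [180.0, 0.0, 155.9]
force: [-0.0, -1.0, 0.1]
gripper_width: 90.1
gripper_force: 0.0
time_s: 36.93
ee_pos: [458.6, 58.1, 140.8]
ee_rot: [-180.0, 0.0, -176.4]
force: [-0.3, -0.1, -0.2]
gripper_width: 90.2
gripper_force: 0.0
time_s: 37.35
ee_pos: [459.8, 59.4, 142.4]
ee_rot: [180.0, 0.1, -176.7]
force: [-0.3, 0.7, 0.2]
gripper_width: 90.0
gripper_force: 0.0
[459.52747695  59.35818346 142.21886199] [ 1.79994435e+02  1.15190357e-01 -1.76657232e+02] [249.89374505 192.19436172]
247.69891357421875 187.55783081054688 34.038414001464844 (215, 154, 66, 68) [454.96450446  57.01158047  28.        ] w mm 53.201170983159464
```

```bash
python3 - <<'E'
from h import *
m=np.load("w15.npy",allow_pickle=True).item();im=cv2.imread("pics/w15_raw.png")
print("cam",(-np.array(m["R"]).T@m["t"]).round(1))
print(im[148:232:2,248].tolist())
for v,z in((221.5,28),(154,0),(154,28)): print(v,z,onz(m,248,v,z).round(1))
for u in(215,281): print(onz(m,u,190,28).round(1))
# model-free check: projected rim for candidate centres
for x in(455,457,459):
    for a,z in((0,28),(180,0),(180,28)): print(x,a,z,px(m,np.array([x+28*np.cos(np.radians(a)),57.5,z])).round(1))
E
```

```text
cam [393.7  55.  299. ]
[[206, 226, 233], [204, 224, 233], [192, 212, 225], [114, 63, 52], [73, 28, 11], [151, 66, 21], [191, 82, 22], [207, 97, 30], [169, 74, 21], [206, 97, 34], [206, 97, 28], [207, 97, 28], [198, 86, 21], [110, 44, 6], [104, 47, 12], [108, 49, 18], [108, 49, 18], [102, 42, 12], [100, 41, 4], [103, 43, 8], [103, 47, 13], [105, 45, 15], [106, 48, 20], [107, 43, 15], [100, 41, 7], [104, 40, 8], [107, 46, 17], [103, 43, 4], [107, 47, 16], [104, 46, 11], [103, 44, 8], [104, 42, 11], [101, 40, 5], [101, 44, 8], [85, 34, 9], [99, 44, 13], [101, 44, 12], [94, 71, 63], [107, 120, 126], [112, 125, 134], [108, 121, 132], [111, 123, 131]]
221.5 28 [483.6  58.9  28. ]
154 0 [431.4  55.8   0. ]
154 28 [427.9  55.7  28. ]
[458.5  30.8  28. ]
[455.4  84.   28. ]
455 0 28 [246.4 220.7]
455 180 0 [250.3 149. ]
455 180 28 [250.3 153. ]
457 0 28 [246.2 223. ]
457 180 0 [250.1 151.3]
457 180 28 [250.2 155.5]
459 0 28 [246.1 225.3]
459 180 0 [250.  153.6]
459 180 28 [250. 158.]
```

```bash
python3 -c "
from h import *
plan(457.5,57.4,28,183.3)"
```

```text
x 0.0021 y -0.0018 z 0.1142 yaw 0.001
```

```bash

python3 -m crank '[{"grip":0.085,"x":0.002,"y":-0.002,"z":0.025,"yaw":0},{"grip":0.085,"x":0.002,"y":-0.002,"z":0.055,"yaw":0},{"grip":0.085,"x":0.002,"y":-0.002,"z":0.085,"yaw":0},{"grip":0.085,"x":0.002,"y":-0.002,"z":0.107,"yaw":0},{"grip":0.085,"x":0.002,"y":-0.002,"z":0.114,"yaw":0}]' 6
python3 -m crank '[{"grip":0.075,"x":0,"y":0,"z":0,"yaw":0},{"grip":0.07,"x":0,"y":0,"z":0,"yaw":0},{"grip":0.065,"x":0,"y":0,"z":0,"yaw":0},{"grip":0.06,"x":0,"y":0,"z":0,"yaw":0},{"grip":0.057,"x":0,"y":0,"z":0,"yaw":0}]' 6
python3 -m crank '[{"grip":0.056,"x":0,"y":0,"z":0,"yaw":0},{"grip":0.055,"x":0,"y":0,"z":0,"yaw":0},{"grip":0.053,"x":0,"y":0,"z":0,"yaw":0},{"grip":0.05,"x":0,"y":0,"z":0,"yaw":0},{"grip":0.045,"x":0,"y":0,"z":0,"yaw":0}]' 6
python3 -m crank '[{"grip":0.04,"x":0,"y":0,"z":0,"yaw":0},{"grip":0.04,"x":0,"y":0,"z":0,"yaw":0},{"grip":0.04,"x":0,"y":0,"z":-0.01,"yaw":0},{"grip":0.04,"x":0,"y":0,"z":-0.03,"yaw":0},{"grip":0.04,"x":0,"y":0,"z":-0.05,"yaw":0}]' 6
```

```text
time_s: 37.82
ee_pos: [455.1, 56.8, 25.0]
ee_rot: [-180.0, -0.3, -176.7]
force: [-0.3, -0.5, -1.1]
gripper_width: 84.8
gripper_force: 0.0
time_s: 38.23
ee_pos: [457.8, 56.8, 28.6]
ee_rot: [180.0, 0.2, -176.7]
force: [-0.6, 0.1, -0.3]
gripper_width: 57.4
gripper_force: 0.0
time_s: 38.65
ee_pos: [457.4, 56.8, 28.1]
ee_rot: [180.0, 0.1, -176.7]
force: [-0.6, 0.1, 5.9]
gripper_width: 55.7
gripper_force: 6.0
time_s: 39.07
ee_pos: [456.0, 56.5, 77.4]
ee_rot: [-180.0, -0.1, -176.7]
force: [-0.4, -0.7, 0.5]
gripper_width: 55.8
gripper_force: 6.0
```

```bash
python3 -c "
from h import *
plan(516.6,375.5,140,183.3,3)"
```

```text
x -0.0264 y 0.1050 z -0.0209 yaw 0.000
  x -0.0263 y 0.1050 z -0.0209 yaw 0.000
  x -0.0263 y 0.1050 z -0.0209 yaw 0.000
```

```bash

python3 -m crank '[{"grip":0.04,"x":-0.003,"y":0.01,"z":-0.02,"yaw":0},{"grip":0.04,"x":-0.008,"y":0.03,"z":-0.04,"yaw":0},{"grip":0.04,"x":-0.014,"y":0.055,"z":-0.055,"yaw":0},{"grip":0.04,"x":-0.02,"y":0.08,"z":-0.0625,"yaw":0},{"grip":0.04,"x":-0.026,"y":0.105,"z":-0.0625,"yaw":0}]' 6
python3 -m crank '[{"grip":0.04,"x":-0.006,"y":0.025,"z":0,"yaw":0},{"grip":0.04,"x":-0.012,"y":0.05,"z":0,"yaw":0},{"grip":0.04,"x":-0.019,"y":0.075,"z":0,"yaw":0},{"grip":0.04,"x":-0.025,"y":0.1,"z":0,"yaw":0},{"grip":0.04,"x":-0.031,"y":0.125,"z":0,"yaw":0}]' 6
python3 -m crank '[{"grip":0.04,"x":-0.006,"y":0.025,"z":0,"yaw":0},{"grip":0.04,"x":-0.012,"y":0.048,"z":0,"yaw":0},{"grip":0.04,"x":-0.017,"y":0.066,"z":0,"yaw":0},{"grip":0.04,"x":-0.02,"y":0.08,"z":0,"yaw":0},{"grip":0.04,"x":-0.022,"y":0.085,"z":0,"yaw":0}]' 6
python3 -m crank '[{"grip":0.04,"x":0,"y":0,"z":0,"yaw":0},{"grip":0.04,"x":0,"y":0,"z":0,"yaw":0},{"grip":0.04,"x":0,"y":0,"z":0,"yaw":0},{"grip":0.04,"x":0,"y":0,"z":0,"yaw":0},{"grip":0.04,"x":0,"y":0,"z":0,"yaw":0}]' 6
python3 - <<'E'
from h import *
print(state()["ee_pos"],state()["ee_rot"]);plan(516.6,375.5,33,183.3)
# check tray position relative to hand with this nearer view
m,im=snap("wrist","w16");np.save("w16.npy",m,allow_pickle=True)
for a,b in((-72,-37),(-72,37),(72,-37),(72,37)):
    print(px(m,np.array([553.5+a*.998-b*.058,377.6+a*.058+b*.998,14])).round())
E
```

```text
time_s: 39.48
ee_pos: [477.9, 164.3, 142.0]
ee_rot: [180.0, 0.2, -176.7]
force: [0.2, 0.6, -1.9]
gripper_width: 55.8
gripper_force: 6.0
time_s: 39.9
ee_pos: [500.2, 290.7, 139.6]
ee_rot: [-180.0, -0.0, -176.7]
force: [0.1, -0.7, -0.0]
gripper_width: 55.7
gripper_force: 6.0
time_s: 40.32
ee_pos: [517.3, 377.6, 139.3]
ee_rot: [180.0, -0.0, -176.6]
force: [0.2, -0.4, 0.5]
gripper_width: 55.5
gripper_force: 6.0
time_s: 40.73
ee_pos: [517.4, 374.9, 140.0]
ee_rot: [-180.0, -0.0, -176.7]
force: [0.3, -0.8, 0.1]
gripper_width: 55.5
gripper_force: 6.0
[517.38206628 374.87833685 140.03746914] [-1.79984270e+02 -1.98125707e-03 -1.76713220e+02]
  x 0.0007 y 0.0007 z 0.1070 yaw -0.000
[206. 148.]
[296. 148.]
[211. 306.]
[292. 306.]
```

```bash
python3 - <<'E'
from h import *
g=cv2.imread("pics/w16_raw.png",0)
print("col215",g[130:180:2,215].tolist());print("col290",g[130:180:2,290].tolist());print("col250",g[110:180:2,250].tolist())
print("row155",g[155,190:312:2].tolist())
im=cv2.imread("pics/w16_raw.png");mk=cv2.inRange(cv2.cvtColor(im,cv2.COLOR_BGR2HSV),(100,120,30),(125,255,255))
c=max(cv2.findContours(mk,cv2.RETR_EXTERNAL,cv2.CHAIN_APPROX_NONE)[0],key=cv2.contourArea);print(cv2.boundingRect(c))
m=np.load("w16.npy",allow_pickle=True).item()
x,y,w,h=cv2.boundingRect(c);print(onz(m,x+w/2,y,117).round(1),onz(m,x+w/2,y,140).round(1),onz(m,x,y+h*.6,140).round(1),onz(m,x+w,y+h*.6,140).round(1))
E
```

```text
col215 [144, 139, 143, 140, 147, 144, 142, 145, 137, 43, 52, 45, 48, 51, 53, 48, 54, 52, 55, 50, 50, 47, 51, 50, 46]
col290 [244, 244, 243, 242, 242, 242, 240, 241, 242, 76, 99, 96, 80, 87, 88, 86, 81, 78, 66, 68, 64, 36, 41, 36, 44]
col250 [144, 144, 144, 144, 145, 140, 138, 134, 141, 145, 151, 148, 146, 141, 139, 138, 146, 151, 144, 48, 80, 81, 90, 107, 106, 110, 104, 107, 80, 51, 51, 55, 52, 50, 51]
row155 [243, 242, 240, 241, 240, 236, 234, 228, 212, 79, 43, 31, 49, 57, 47, 53, 51, 54, 51, 49, 52, 51, 54, 51, 57, 59, 72, 103, 104, 105, 106, 106, 111, 103, 104, 107, 104, 102, 104, 102, 103, 101, 98, 98, 98, 94, 101, 101, 101, 96, 84, 60, 93, 158, 244, 246, 244, 243, 241, 242, 244]
(195, 183, 111, 63)
[489.3 373.2 117. ] [484.5 372.8 140. ] [504.4 347.4 140. ] [501.4 400.3 140. ]
```

```bash

python3 -m crank '[{"grip":0.04,"x":0.0005,"y":0.0005,"z":0.02,"yaw":0},{"grip":0.04,"x":0.0005,"y":0.0005,"z":0.045,"yaw":0},{"grip":0.04,"x":0.0005,"y":0.0005,"z":0.07,"yaw":0},{"grip":0.04,"x":0.0005,"y":0.0005,"z":0.085,"yaw":0},{"grip":0.04,"x":0.0005,"y":0.0005,"z":0.095,"yaw":0}]' 6
python3 -m crank '[{"grip":0.04,"x":0,"y":0,"z":0.002,"yaw":0},{"grip":0.04,"x":0,"y":0,"z":0.005,"yaw":0},{"grip":0.04,"x":0,"y":0,"z":0.008,"yaw":0},{"grip":0.04,"x":0,"y":0,"z":0.01,"yaw":0},{"grip":0.04,"x":0,"y":0,"z":0.011,"yaw":0}]' 6
python3 -m crank '[{"grip":0.04,"x":0,"y":0,"z":0.001,"yaw":0},{"grip":0.04,"x":0,"y":0,"z":0.001,"yaw":0},{"grip":0.058,"x":0,"y":0,"z":0.001,"yaw":0},{"grip":0.062,"x":0,"y":0,"z":0.001,"yaw":0},{"grip":0.066,"x":0,"y":0,"z":0.001,"yaw":0}]' 6
python3 -m crank '[{"grip":0.07,"x":0,"y":0,"z":0,"yaw":0},{"grip":0.07,"x":0,"y":0,"z":-0.02,"yaw":0},{"grip":0.07,"x":0,"y":0,"z":-0.05,"yaw":0},{"grip":0.07,"x":0,"y":0,"z":-0.08,"yaw":0},{"grip":0.07,"x":0,"y":0,"z":-0.11,"yaw":0}]' 6
python3 - <<'E'
from h import *
m,im=snap("wrist","w17");np.save("w17.npy",m,allow_pickle=True)
mk=cv2.inRange(cv2.cvtColor(im,cv2.COLOR_BGR2HSV),(100,120,30),(125,255,255))
c=max(cv2.findContours(mk,cv2.RETR_EXTERNAL,cv2.CHAIN_APPROX_NONE)[0],key=cv2.contourArea);x,y,w,h=cv2.boundingRect(c)
print((x,y,w,h),"far top",onz(m,x+w/2,y+h-.5,32).round(1),"sides",onz(m,x,y+h*.55,32).round(1),onz(m,x+w,y+h*.55,32).round(1))
plan(448,150,150,183.3,2)
E
```

```text
time_s: 41.2
ee_pos: [515.9, 375.2, 42.9]
ee_rot: [-179.9, -0.2, -176.7]
force: [0.2, -0.1, 0.5]
gripper_width: 56.0
gripper_force: 6.0
time_s: 41.62
ee_pos: [517.2, 376.4, 34.5]
ee_rot: [180.0, 0.1, -176.7]
force: [-0.0, -0.5, 0.4]
gripper_width: 55.7
gripper_force: 6.0
time_s: 42.03
ee_pos: [517.0, 376.3, 33.0]
ee_rot: [180.0, 0.0, -176.7]
force: [0.4, 0.1, -0.5]
gripper_width: 65.0
gripper_force: 0.0
time_s: 42.45
ee_pos: [516.6, 376.0, 143.9]
ee_rot: [-180.0, -0.0, -176.7]
force: [1.2, 0.1, 0.0]
gripper_width: 69.8
gripper_force: 0.0
(216, 158, 69, 72) far top [546.1 377.8  32. ] sides [520.7 348.5  32. ] [517.5 403.9  32. ]
  x 0.0424 y -0.1118 z 0.0005 yaw 0.000
  x 0.0423 y -0.1118 z 0.0005 yaw 0.000
```

```bash
python3 - <<'E'
from h import *
for k in range(5):
    m,im=snap("wrist","w18")
np.save("w18.npy",m,allow_pickle=True)
mk=cv2.inRange(cv2.cvtColor(im,cv2.COLOR_BGR2HSV),(100,120,30),(125,255,255))
c=max(cv2.findContours(mk,cv2.RETR_EXTERNAL,cv2.CHAIN_APPROX_NONE)[0],key=cv2.contourArea);x,y,w,h=cv2.boundingRect(c)
print(state()["ee_pos"],(x,y,w,h),"far top",onz(m,x+w/2,y+h-.5,32).round(1),"sides",onz(m,x,y+h*.55,32).round(1),onz(m,x+w,y+h*.55,32).round(1))
g=cv2.cvtColor(im,cv2.COLOR_BGR2GRAY);print(g[120:175,250].tolist());print(g[190,180:320].tolist())
for s,z in((-72,14),(-68,14),(72,14)): print(s,px(m,np.array([553.5+s*.998,377.6+s*.058,z])).round(1))
print(px(m,np.array([517-27.9,376-1.6,4])),px(m,np.array([517+27,376+1.6,32])))
E
```

```text
[516.06581923 375.66529987 141.55201346] (217, 158, 68, 70) far top [543.5 377.9  32. ] sides [519.1 349.3  32. ] [515.9 403.5  32. ]
[138, 136, 133, 134, 132, 131, 131, 136, 140, 139, 141, 144, 145, 148, 143, 141, 139, 133, 139, 135, 137, 135, 142, 136, 143, 148, 144, 126, 78, 44, 60, 92, 99, 88, 85, 95, 100, 72, 58, 45, 34, 35, 47, 74, 83, 93, 99, 104, 90, 83, 87, 99, 104, 94, 69]
[239, 241, 240, 241, 240, 239, 238, 237, 234, 197, 144, 135, 134, 138, 131, 139, 139, 135, 132, 132, 142, 141, 146, 140, 140, 139, 134, 96, 55, 47, 45, 37, 33, 37, 46, 45, 49, 49, 45, 47, 48, 53, 49, 41, 38, 45, 49, 47, 48, 52, 49, 50, 44, 47, 49, 48, 42, 48, 47, 50, 46, 51, 49, 47, 46, 45, 53, 52, 47, 51, 45, 41, 48, 47, 47, 49, 45, 46, 48, 51, 44, 48, 43, 51, 50, 50, 47, 50, 44, 52, 48, 50, 47, 49, 50, 46, 43, 45, 42, 49, 48, 50, 38, 47, 51, 45, 43, 47, 39, 32, 44, 47, 49, 68, 117, 138, 139, 144, 142, 138, 139, 138, 139, 138, 142, 141, 138, 140, 144, 140, 141, 145, 144, 143, 142, 144, 146, 143, 145, 140]
-72 [249.9 148.9]
-68 [249.9 153.8]
72 [249.9 305.3]
[250.5445111  156.43839278] [250.59990621 228.01338037]
```

```bash

python3 -m crank '[{"grip":0.06,"x":0.008,"y":-0.022,"z":0,"yaw":0},{"grip":0.06,"x":0.016,"y":-0.044,"z":0,"yaw":0},{"grip":0.06,"x":0.024,"y":-0.066,"z":0,"yaw":0},{"grip":0.06,"x":0.033,"y":-0.088,"z":0,"yaw":0},{"grip":0.06,"x":0.042,"y":-0.112,"z":0,"yaw":0}]'
python3 -m crank '[{"grip":0.06,"x":0.008,"y":-0.022,"z":0,"yaw":0},{"grip":0.06,"x":0.016,"y":-0.044,"z":0,"yaw":0},{"grip":0.06,"x":0.024,"y":-0.066,"z":0,"yaw":0},{"grip":0.06,"x":0.033,"y":-0.088,"z":0,"yaw":0},{"grip":0.06,"x":0.042,"y":-0.112,"z":0,"yaw":0}]'
python3 -m crank '[{"grip":0.06,"x":0,"y":0,"z":0,"yaw":0},{"grip":0.06,"x":0,"y":0,"z":0,"yaw":0},{"grip":0.06,"x":0,"y":0,"z":0,"yaw":0},{"grip":0.06,"x":0,"y":0,"z":0,"yaw":0},{"grip":0.06,"x":0,"y":0,"z":0,"yaw":0}]'
python3 - <<'E'
from h import *
m,im=snap("wrist","w19");print(state()["ee_pos"],px(m,np.array([448,150,46.])))
h=cv2.cvtColor(im,cv2.COLOR_BGR2HSV);mk=cv2.inRange(h,(12,90,50),(34,255,255));mk[235:]=0
c=max(cv2.findContours(mk,cv2.RETR_EXTERNAL,cv2.CHAIN_APPROX_NONE)[0],key=cv2.contourArea);x,y,w,hh=cv2.boundingRect(c);print((x,y,w,hh))
print("far top",onz(m,x+w/2,y+hh-.5,46).round(1),"near bottom",onz(m,x+w/2,y,0).round(1))
for v in(y+hh-26,y+hh-20):
    r=np.where(mk[v])[0];print(v,r.min(),r.max(),onz(m,r.min(),v,46).round(1),onz(m,r.max()+1,v,46).round(1))
print(im[y-4:y+hh+6:2,x+w//2].tolist())
E
```

```text
time_s: 43.17
ee_pos: [480.1, 260.7, 141.0]
ee_rot: [-179.9, -0.2, -176.6]
force: [-0.3, 0.2, -0.0]
gripper_width: 60.0
gripper_force: 0.0
time_s: 43.58
ee_pos: [444.7, 146.6, 141.4]
ee_rot: [-180.0, -0.2, -176.6]
force: [1.0, -0.1, 0.1]
gripper_width: 60.0
gripper_force: 0.0
time_s: 44.0
ee_pos: [446.3, 148.5, 142.5]
ee_rot: [-180.0, -0.0, -176.6]
force: [-0.4, 0.2, -0.6]
gripper_width: 60.0
gripper_force: 0.0
[446.25769926 148.40955328 142.6014005 ] [252.3076017  201.70114013]
(231, 168, 45, 53)
far top [462.9 151.8  46. ] near bottom [429.6 150.3   0. ]
195 232 274 [443.7 134.3  46. ] [441.8 166.8  46. ]
201 232 275 [448.4 134.6  46. ] [446.4 167.9  46. ]
[[122, 136, 147], [119, 134, 144], [77, 97, 113], [17, 55, 83], [15, 58, 86], [19, 60, 84], [24, 60, 90], [22, 77, 116], [34, 107, 154], [39, 87, 119], [46, 48, 47], [47, 46, 48], [48, 47, 45], [45, 45, 45], [46, 46, 43], [46, 49, 47], [43, 44, 42], [43, 45, 45], [43, 44, 46], [25, 58, 74], [21, 60, 85], [18, 53, 84], [16, 56, 83], [25, 63, 90], [22, 61, 88], [18, 58, 86], [26, 82, 119], [37, 104, 148], [93, 119, 142], [115, 128, 138], [119, 133, 141], [120, 136, 143]]
```

```bash

python3 -m crank '[{"grip":0.06,"x":-0.0004,"y":0.003,"z":0.025,"yaw":0.001},{"grip":0.06,"x":-0.0004,"y":0.003,"z":0.055,"yaw":0.001},{"grip":0.06,"x":-0.0004,"y":0.003,"z":0.08,"yaw":0.001},{"grip":0.06,"x":-0.0004,"y":0.003,"z":0.1,"yaw":0.001},{"grip":0.06,"x":-0.0004,"y":0.003,"z":0.108,"yaw":0.001}]' 10
python3 -m crank '[{"grip":0.055,"x":0,"y":0,"z":0,"yaw":0},{"grip":0.05,"x":0,"y":0,"z":0,"yaw":0},{"grip":0.045,"x":0,"y":0,"z":0,"yaw":0},{"grip":0.04,"x":0,"y":0,"z":0,"yaw":0},{"grip":0.036,"x":0,"y":0,"z":0,"yaw":0}]' 10
python3 -m crank '[{"grip":0.035,"x":0,"y":0,"z":0,"yaw":0},{"grip":0.034,"x":0,"y":0,"z":0,"yaw":0},{"grip":0.032,"x":0,"y":0,"z":0,"yaw":0},{"grip":0.029,"x":0,"y":0,"z":0,"yaw":0},{"grip":0.025,"x":0,"y":0,"z":0,"yaw":0}]' 10
python3 -c "
from h import *
print(state()['ee_pos'])"
python3 -m crank '[{"grip":0.02,"x":0,"y":0,"z":0,"yaw":0},{"grip":0.02,"x":0,"y":0,"z":-0.006,"yaw":0},{"grip":0.02,"x":0,"y":0,"z":-0.02,"yaw":0},{"grip":0.02,"x":0,"y":0,"z":-0.04,"yaw":0},{"grip":0.02,"x":0,"y":0,"z":-0.06,"yaw":0}]' 10
```

```text
time_s: 44.47
ee_pos: [444.7, 150.7, 32.3]
ee_rot: [-179.9, -0.3, -176.7]
force: [0.4, 0.2, 0.5]
gripper_width: 59.9
gripper_force: 0.0
time_s: 44.88
ee_pos: [447.0, 151.0, 35.9]
ee_rot: [180.0, 0.1, -176.7]
force: [-0.1, -0.0, -0.3]
gripper_width: 37.2
gripper_force: 0.0
time_s: 45.3
ee_pos: [446.5, 150.8, 35.3]
ee_rot: [180.0, 0.0, -176.7]
force: [-0.4, 0.9, 5.7]
gripper_width: 33.5
gripper_force: 10.0
[446.53950534 150.80936584  35.32561625]
time_s: 45.72
ee_pos: [445.4, 150.4, 95.0]
ee_rot: [-180.0, -0.1, -176.7]
force: [0.2, 0.1, -1.0]
gripper_width: 33.8
gripper_force: 10.0
```

```bash
python3 -c "
from h import *
plan(563.8,378.2,140,183.3,2)"
python3 -m crank '[{"grip":0.02,"x":-0.003,"y":0.005,"z":-0.015,"yaw":0},{"grip":0.02,"x":-0.012,"y":0.02,"z":-0.03,"yaw":0},{"grip":0.02,"x":-0.026,"y":0.045,"z":-0.042,"yaw":0},{"grip":0.02,"x":-0.042,"y":0.072,"z":-0.045,"yaw":0},{"grip":0.02,"x":-0.058,"y":0.1,"z":-0.045,"yaw":0}]' 10
python3 -c "
from h import *
plan(563.8,378.2,140,183.3,1)"
```

```text
x -0.0656 y 0.1103 z -0.0225 yaw -0.000
  x -0.0656 y 0.1103 z -0.0225 yaw -0.000
time_s: 46.13
ee_pos: [499.3, 254.8, 141.3]
ee_rot: [180.0, 0.1, -176.8]
force: [0.8, -0.4, -1.5]
gripper_width: 33.6
gripper_force: 10.0
  x -0.0714 y 0.1195 z 0.0013 yaw -0.001
```

```bash

python3 -m crank '[{"grip":0.02,"x":-0.016,"y":0.027,"z":0,"yaw":0},{"grip":0.02,"x":-0.033,"y":0.055,"z":0,"yaw":0},{"grip":0.02,"x":-0.05,"y":0.083,"z":0,"yaw":0},{"grip":0.02,"x":-0.063,"y":0.106,"z":0,"yaw":0},{"grip":0.02,"x":-0.071,"y":0.119,"z":0,"yaw":0}]' 10
python3 -m crank '[{"grip":0.02,"x":0,"y":0,"z":0,"yaw":0},{"grip":0.02,"x":0,"y":0,"z":0,"yaw":0},{"grip":0.02,"x":0,"y":0,"z":0,"yaw":0},{"grip":0.02,"x":0,"y":0,"z":0,"yaw":0},{"grip":0.02,"x":0,"y":0,"z":0,"yaw":0}]' 10
python3 -c "
from h import *
print(state()['ee_pos'],state()['ee_rot']);plan(563.8,378.2,40,183.3,1)"
```

```text
time_s: 46.55
ee_pos: [563.3, 379.4, 139.0]
ee_rot: [180.0, 0.0, -176.6]
force: [-0.5, 0.8, -1.1]
gripper_width: 33.7
gripper_force: 10.0
time_s: 46.97
ee_pos: [562.2, 375.6, 140.1]
ee_rot: [-180.0, -0.0, -176.8]
force: [-0.4, 0.0, -1.7]
gripper_width: 33.8
gripper_force: 10.0
[562.16568294 375.64996999 140.1005235 ] [-1.79974841e+02 -2.07850239e-02 -1.76771291e+02]
  x -0.0018 y 0.0025 z 0.1001 yaw -0.001
```

```bash

python3 -m crank '[{"grip":0.02,"x":-0.002,"y":0.0025,"z":0.01,"yaw":0},{"grip":0.02,"x":-0.002,"y":0.0025,"z":0.025,"yaw":0},{"grip":0.02,"x":-0.002,"y":0.0025,"z":0.036,"yaw":0},{"grip":0.02,"x":-0.002,"y":0.0025,"z":0.04,"yaw":0},{"grip":0.02,"x":-0.002,"y":0.0025,"z":0.04,"yaw":0}]' 10
python3 -m crank '[{"grip":0.02,"x":0,"y":0,"z":0,"yaw":0},{"grip":0.02,"x":0,"y":0,"z":0,"yaw":0},{"grip":0.02,"x":0,"y":0,"z":0,"yaw":0},{"grip":0.02,"x":0,"y":0,"z":0,"yaw":0},{"grip":0.02,"x":0,"y":0,"z":0,"yaw":0}]' 10
python3 -c "
from h import *
plan(564.3,378.2,40,183.3,1)"
```

```text
time_s: 47.38
ee_pos: [563.5, 378.6, 97.9]
ee_rot: [-179.9, -0.2, -176.7]
force: [-0.4, -0.2, -1.2]
gripper_width: 33.7
gripper_force: 10.0
time_s: 47.8
ee_pos: [564.6, 379.5, 100.4]
ee_rot: [180.0, 0.0, -176.7]
force: [0.1, -0.9, -1.6]
gripper_width: 33.9
gripper_force: 10.0
  x 0.0004 y -0.0013 z 0.0604 yaw -0.000
```

```bash

python3 -m crank '[{"grip":0.02,"x":0,"y":-0.001,"z":0.012,"yaw":0},{"grip":0.02,"x":0,"y":-0.001,"z":0.024,"yaw":0},{"grip":0.02,"x":0,"y":-0.001,"z":0.034,"yaw":0},{"grip":0.02,"x":0,"y":-0.001,"z":0.041,"yaw":0},{"grip":0.02,"x":0,"y":-0.001,"z":0.045,"yaw":0}]' 10
python3 -m crank '[{"grip":0.02,"x":0,"y":0,"z":0.004,"yaw":0},{"grip":0.02,"x":0,"y":0,"z":0.008,"yaw":0},{"grip":0.02,"x":0,"y":0,"z":0.011,"yaw":0},{"grip":0.02,"x":0,"y":0,"z":0.013,"yaw":0},{"grip":0.02,"x":0,"y":0,"z":0.0145,"yaw":0}]' 10
python3 -m crank '[{"grip":0.02,"x":0,"y":0,"z":0.0005,"yaw":0},{"grip":0.02,"x":0,"y":0,"z":0.001,"yaw":0},{"grip":0.02,"x":0,"y":0,"z":0.001,"yaw":0},{"grip":0.02,"x":0,"y":0,"z":0.001,"yaw":0},{"grip":0.02,"x":0,"y":0,"z":0.001,"yaw":0}]' 10
```

```text
time_s: 48.22
ee_pos: [563.5, 377.7, 52.5]
ee_rot: [-179.9, -0.2, -176.7]
force: [0.7, -0.3, -0.9]
gripper_width: 33.6
gripper_force: 10.0
time_s: 48.63
ee_pos: [564.6, 378.4, 40.3]
ee_rot: [180.0, 0.0, -176.7]
force: [0.1, 0.2, -1.8]
gripper_width: 33.6
gripper_force: 10.0
time_s: 49.05
ee_pos: [564.5, 378.4, 39.6]
ee_rot: [180.0, 0.0, -176.7]
force: [-0.6, -0.1, -1.7]
gripper_width: 33.8
gripper_force: 10.0
```

```bash

python3 -m crank '[{"grip":0.034,"x":0,"y":0,"z":0.0003,"yaw":0},{"grip":0.036,"x":0,"y":0,"z":0.0003,"yaw":0},{"grip":0.04,"x":0,"y":0,"z":0.0003,"yaw":0},{"grip":0.045,"x":0,"y":0,"z":0,"yaw":0},{"grip":0.05,"x":0,"y":0,"z":0,"yaw":0}]' 10
python3 -m crank '[{"grip":0.05,"x":0,"y":0,"z":0,"yaw":0},{"grip":0.05,"x":0,"y":0,"z":-0.015,"yaw":0},{"grip":0.05,"x":0,"y":0,"z":-0.04,"yaw":0},{"grip":0.05,"x":0,"y":0,"z":-0.075,"yaw":0},{"grip":0.05,"x":0,"y":0,"z":-0.11,"yaw":0}]' 10
python3 -m crank '[{"grip":0.06,"x":0,"y":0,"z":0,"yaw":0},{"grip":0.06,"x":0,"y":0,"z":0,"yaw":0},{"grip":0.06,"x":0,"y":0,"z":0,"yaw":0},{"grip":0.06,"x":0,"y":0,"z":0,"yaw":0},{"grip":0.06,"x":0,"y":0,"z":0,"yaw":0}]'
python3 - <<'E'
from h import *
m,im=snap("wrist","w20");print(state()["ee_pos"])
h=cv2.cvtColor(im,cv2.COLOR_BGR2HSV)
mk=cv2.inRange(h,(12,90,50),(34,255,255));mk[232:]=0
c=max(cv2.findContours(mk,cv2.RETR_EXTERNAL,cv2.CHAIN_APPROX_NONE)[0],key=cv2.contourArea);x,y,w,hh=cv2.boundingRect(c);print("slv",(x,y,w,hh),"far",onz(m,x+w/2,y+hh-.5,50).round(1),onz(m,x,y+hh-22,50).round(1),onz(m,x+w,y+hh-22,50).round(1))
mk=cv2.inRange(h,(100,120,30),(125,255,255));c=max(cv2.findContours(mk,cv2.RETR_EXTERNAL,cv2.CHAIN_APPROX_NONE)[0],key=cv2.contourArea);x,y,w,hh=cv2.boundingRect(c);print("cap",(x,y,w,hh),onz(m,x,y+hh*.6,32).round(1),onz(m,x+w,y+hh*.6,32).round(1))
plan(535,148,165,183.3,2)
E
```

```text
time_s: 49.47
ee_pos: [564.6, 378.4, 39.5]
ee_rot: [180.0, 0.0, -176.7]
force: [0.7, 0.1, -0.5]
gripper_width: 48.7
gripper_force: 0.0
time_s: 49.88
ee_pos: [563.8, 377.9, 149.6]
ee_rot: [-179.9, -0.1, -176.7]
force: [1.1, -0.5, -0.2]
gripper_width: 49.9
gripper_force: 0.0
time_s: 50.3
ee_pos: [563.6, 377.8, 147.4]
ee_rot: [-179.9, -0.2, -176.7]
force: [0.1, -0.1, 0.8]
gripper_width: 60.0
gripper_force: 0.0
[563.78974675 377.89992111 147.62698157]
slv (229, 171, 45, 51) far [581.2 379.5  50. ] [565.  361.4  50. ] [563.1 395.6  50. ]
cap (217, 101, 70, 70) [524.1 349.1  32. ] [521. 404.  32.]
  x 0.0209 y -0.1139 z -0.0087 yaw -0.000
  x 0.0210 y -0.1139 z -0.0087 yaw -0.000
```

```bash

python3 -m crank '[{"grip":0.06,"x":0.004,"y":-0.022,"z":0,"yaw":0},{"grip":0.06,"x":0.008,"y":-0.044,"z":-0.004,"yaw":0},{"grip":0.06,"x":0.012,"y":-0.066,"z":-0.009,"yaw":0},{"grip":0.06,"x":0.017,"y":-0.09,"z":-0.009,"yaw":0},{"grip":0.06,"x":0.021,"y":-0.114,"z":-0.009,"yaw":0}]'
python3 -m crank '[{"grip":0.06,"x":0.004,"y":-0.022,"z":0,"yaw":0},{"grip":0.06,"x":0.008,"y":-0.044,"z":0,"yaw":0},{"grip":0.06,"x":0.012,"y":-0.066,"z":0,"yaw":0},{"grip":0.06,"x":0.017,"y":-0.09,"z":0,"yaw":0},{"grip":0.06,"x":0.021,"y":-0.114,"z":0,"yaw":0}]'
python3 -m crank '[{"grip":0.06,"x":0,"y":0,"z":0,"yaw":0},{"grip":0.06,"x":0,"y":0,"z":0,"yaw":0},{"grip":0.06,"x":0,"y":0,"z":0,"yaw":0},{"grip":0.06,"x":0,"y":0,"z":0,"yaw":0},{"grip":0.06,"x":0,"y":0,"z":0,"yaw":0}]'
python3 - <<'E'
from h import *
m,im=snap("wrist","w21");print(state()["ee_pos"],px(m,np.array([535,148,64.])),px(m,np.array([535,148,0.])))
np.save("w21.npy",m,allow_pickle=True)
g=cv2.cvtColor(im,cv2.COLOR_BGR2GRAY);u,v=px(m,np.array([535,148,64.])).astype(int)
print(u,v);print("col",g[v-60:v+45:2,u].tolist())
for r in(v-10,v,v+8): print("row",r,g[r,u-50:u+50:2].tolist())
E
```

```text
time_s: 50.77
ee_pos: [549.4, 262.3, 157.7]
ee_rot: [-180.0, -0.1, -176.7]
force: [1.6, 0.1, 0.1]
gripper_width: 60.2
gripper_force: 0.0
time_s: 51.18
ee_pos: [534.8, 147.2, 157.5]
ee_rot: [-180.0, -0.1, -176.7]
force: [0.6, -0.1, -0.3]
gripper_width: 59.7
gripper_force: 0.0
time_s: 51.6
ee_pos: [535.6, 149.2, 158.1]
ee_rot: [180.0, -0.0, -176.7]
force: [-0.3, -0.3, -0.3]
gripper_width: 60.1
gripper_force: 0.0
[535.61366127 149.19477083 158.18064732] [248.84311322 199.29347941] [248.99890445 182.05976609]
248 199
col [229, 218, 221, 231, 230, 232, 234, 237, 233, 233, 235, 233, 187, 99, 61, 64, 60, 64, 67, 71, 86, 105, 104, 104, 108, 103, 64, 7, 9, 13, 10, 12, 11, 12, 47, 100, 106, 105, 108, 99, 74, 115, 125, 124, 122, 124, 124, 123, 118, 121, 121, 117, 126]
row 189 [128, 130, 131, 131, 129, 125, 135, 135, 130, 135, 134, 135, 133, 126, 64, 59, 88, 105, 109, 106, 107, 103, 107, 107, 107, 103, 104, 106, 103, 108, 107, 107, 104, 85, 67, 41, 111, 129, 132, 126, 126, 123, 122, 120, 122, 131, 129, 131, 128, 130]
row 199 [135, 139, 132, 132, 131, 127, 128, 130, 131, 128, 130, 129, 124, 123, 74, 92, 107, 106, 103, 102, 67, 13, 14, 3, 12, 10, 13, 13, 28, 92, 104, 106, 105, 103, 103, 64, 60, 125, 128, 127, 132, 128, 124, 123, 121, 123, 127, 129, 130, 120]
row 207 [124, 122, 126, 127, 131, 126, 128, 133, 136, 135, 134, 129, 130, 129, 121, 78, 98, 104, 105, 104, 99, 105, 102, 65, 19, 47, 90, 105, 108, 105, 105, 106, 108, 101, 73, 70, 116, 126, 123, 119, 130, 132, 131, 127, 126, 126, 127, 126, 118, 122]
```

```bash

python3 -m crank '[{"grip":0.06,"x":0.0004,"y":-0.0012,"z":0.025,"yaw":0},{"grip":0.06,"x":0.0004,"y":-0.0012,"z":0.055,"yaw":0},{"grip":0.06,"x":0.0004,"y":-0.0012,"z":0.085,"yaw":0},{"grip":0.06,"x":0.0004,"y":-0.0012,"z":0.107,"yaw":0},{"grip":0.06,"x":0.0004,"y":-0.0012,"z":0.116,"yaw":0}]' 30
python3 -m crank '[{"grip":0.055,"x":0,"y":0,"z":0,"yaw":0},{"grip":0.05,"x":0,"y":0,"z":0,"yaw":0},{"grip":0.045,"x":0,"y":0,"z":0,"yaw":0},{"grip":0.04,"x":0,"y":0,"z":0,"yaw":0},{"grip":0.03,"x":0,"y":0,"z":0,"yaw":0}]' 30
python3 -m crank '[{"grip":0.02,"x":0,"y":0,"z":0,"yaw":0},{"grip":0.02,"x":0,"y":0,"z":0,"yaw":0},{"grip":0.02,"x":0,"y":0,"z":0,"yaw":0},{"grip":0.02,"x":0,"y":0,"z":0,"yaw":0},{"grip":0.02,"x":0,"y":0,"z":0,"yaw":0}]' 30
python3 -c "
from h import *
print(state()['ee_pos'])"
python3 -m crank '[{"grip":0.02,"x":0,"y":0,"z":-0.003,"yaw":0},{"grip":0.02,"x":0,"y":0,"z":-0.02,"yaw":0},{"grip":0.02,"x":0,"y":0,"z":-0.05,"yaw":0},{"grip":0.02,"x":0,"y":0,"z":-0.085,"yaw":0},{"grip":0.02,"x":0,"y":0,"z":-0.12,"yaw":0}]' 30
python3 -c "
from h import *
plan(601.3,380.3,162,183.3,2)"
```

```text
time_s: 52.07
ee_pos: [533.1, 147.2, 39.2]
ee_rot: [-179.9, -0.3, -176.7]
force: [-0.4, -0.4, -0.7]
gripper_width: 59.6
gripper_force: 0.0
time_s: 52.48
ee_pos: [536.1, 147.4, 43.8]
ee_rot: [180.0, 0.2, -176.7]
force: [0.5, -0.5, 0.1]
gripper_width: 35.8
gripper_force: 0.7
time_s: 52.9
ee_pos: [536.2, 147.3, 43.7]
ee_rot: [180.0, 0.2, -176.7]
force: [-0.5, -0.0, 6.2]
gripper_width: 35.2
gripper_force: 30.0
[536.15301801 147.2781048   43.71484247]
time_s: 53.32
ee_pos: [533.9, 146.7, 162.5]
ee_rot: [-180.0, -0.2, -176.7]
force: [0.6, -0.4, -3.7]
gripper_width: 35.4
gripper_force: 30.0
  x -0.0403 y 0.1147 z 0.0002 yaw -0.000
  x -0.0404 y 0.1147 z 0.0002 yaw -0.000
```

```bash

python3 -m crank '[{"grip":0.02,"x":-0.005,"y":0.015,"z":0,"yaw":0},{"grip":0.02,"x":-0.013,"y":0.038,"z":0,"yaw":0},{"grip":0.02,"x":-0.022,"y":0.063,"z":0,"yaw":0},{"grip":0.02,"x":-0.031,"y":0.088,"z":0,"yaw":0},{"grip":0.02,"x":-0.0405,"y":0.115,"z":0,"yaw":0}]' 30
python3 -m crank '[{"grip":0.02,"x":-0.01,"y":0.028,"z":0,"yaw":0},{"grip":0.02,"x":-0.02,"y":0.056,"z":0,"yaw":0},{"grip":0.02,"x":-0.029,"y":0.083,"z":0,"yaw":0},{"grip":0.02,"x":-0.037,"y":0.104,"z":0,"yaw":0},{"grip":0.02,"x":-0.0412,"y":0.1145,"z":0,"yaw":0}]' 30
python3 -m crank '[{"grip":0.02,"x":0,"y":0,"z":0.02,"yaw":0},{"grip":0.02,"x":0,"y":0,"z":0.035,"yaw":0},{"grip":0.02,"x":0,"y":0,"z":0.045,"yaw":0},{"grip":0.02,"x":0,"y":0,"z":0.05,"yaw":0},{"grip":0.02,"x":0,"y":0,"z":0.05,"yaw":0}]' 30
python3 -m crank '[{"grip":0.02,"x":0,"y":0,"z":0,"yaw":0},{"grip":0.02,"x":0,"y":0,"z":0,"yaw":0},{"grip":0.02,"x":0,"y":0,"z":0,"yaw":0},{"grip":0.02,"x":0,"y":0,"z":0,"yaw":0},{"grip":0.02,"x":0,"y":0,"z":0,"yaw":0}]' 30
python3 -c "
from h import *
print(state()['ee_pos'],state()['ee_rot']);plan(602.3,380.3,48,183.3,1)"
```

```text
time_s: 53.73
ee_pos: [568.4, 265.0, 161.0]
ee_rot: [-179.9, -0.1, -176.8]
force: [1.3, 0.3, -3.4]
gripper_width: 35.3
gripper_force: 30.0
time_s: 54.15
ee_pos: [603.2, 384.1, 160.0]
ee_rot: [180.0, -0.1, -176.6]
force: [-0.3, -0.3, -3.3]
gripper_width: 35.6
gripper_force: 30.0
time_s: 54.57
ee_pos: [602.6, 380.3, 110.0]
ee_rot: [-179.9, -0.2, -176.7]
force: [-1.0, 0.4, -2.4]
gripper_width: 35.4
gripper_force: 30.0
time_s: 54.98
ee_pos: [603.9, 381.0, 113.1]
ee_rot: [180.0, 0.1, -176.7]
force: [-0.5, -0.6, -2.6]
gripper_width: 35.3
gripper_force: 30.0
[603.90027027 380.95641561 113.11043055] [ 1.79972981e+02  5.99627872e-02 -1.76727944e+02]
  x 0.0016 y -0.0006 z 0.0651 yaw -0.000
```

```bash

python3 -m crank '[{"grip":0.02,"x":0.0016,"y":-0.0006,"z":0.003,"yaw":0},{"grip":0.02,"x":0.0016,"y":-0.0006,"z":0.01,"yaw":0},{"grip":0.02,"x":0.0016,"y":-0.0006,"z":0.02,"yaw":0},{"grip":0.02,"x":0.0016,"y":-0.0006,"z":0.03,"yaw":0},{"grip":0.02,"x":0.0016,"y":-0.0006,"z":0.036,"yaw":0}]' 30
python3 -m crank '[{"grip":0.02,"x":0,"y":0,"z":0.004,"yaw":0},{"grip":0.02,"x":0,"y":0,"z":0.008,"yaw":0},{"grip":0.02,"x":0,"y":0,"z":0.012,"yaw":0},{"grip":0.02,"x":0,"y":0,"z":0.016,"yaw":0},{"grip":0.02,"x":0,"y":0,"z":0.019,"yaw":0}]' 30
python3 -m crank '[{"grip":0.02,"x":0,"y":0,"z":0.002,"yaw":0},{"grip":0.02,"x":0,"y":0,"z":0.004,"yaw":0},{"grip":0.02,"x":0,"y":0,"z":0.006,"yaw":0},{"grip":0.02,"x":0,"y":0,"z":0.008,"yaw":0},{"grip":0.02,"x":0,"y":0,"z":0.009,"yaw":0}]' 30
python3 -c "
from h import *
print(state()['ee_pos'],state()['force']);plan(602.3,380.3,48,183.3,1)"
```

```text
time_s: 55.4
ee_pos: [601.1, 379.6, 73.8]
ee_rot: [-179.9, -0.2, -176.7]
force: [-0.3, 0.8, -3.8]
gripper_width: 35.5
gripper_force: 30.0
time_s: 55.82
ee_pos: [602.2, 380.2, 57.0]
ee_rot: [-180.0, 0.0, -176.7]
force: [-0.3, 0.2, -3.5]
gripper_width: 35.5
gripper_force: 30.0
time_s: 56.23
ee_pos: [602.0, 380.2, 48.1]
ee_rot: [-180.0, -0.0, -176.7]
force: [-0.1, 0.4, -3.3]
gripper_width: 35.3
gripper_force: 30.0
[602.04426993 380.16263631  48.14501701] [-0.12591584  0.35425193 -3.30816672]
  x -0.0003 y 0.0001 z 0.0001 yaw -0.000
```

Still carrying the weight; a fraction lower, release, retreat, and check.

```bash

python3 -m crank '[{"grip":0.02,"x":0,"y":0,"z":0.0005,"yaw":0},{"grip":0.02,"x":0,"y":0,"z":0.001,"yaw":0},{"grip":0.02,"x":0,"y":0,"z":0.001,"yaw":0},{"grip":0.02,"x":0,"y":0,"z":0.001,"yaw":0},{"grip":0.02,"x":0,"y":0,"z":0.001,"yaw":0}]' 30
python3 -m crank '[{"grip":0.036,"x":0,"y":0,"z":0,"yaw":0},{"grip":0.04,"x":0,"y":0,"z":0,"yaw":0},{"grip":0.044,"x":0,"y":0,"z":0,"yaw":0},{"grip":0.048,"x":0,"y":0,"z":0,"yaw":0},{"grip":0.052,"x":0,"y":0,"z":0,"yaw":0}]' 10
python3 -m crank '[{"grip":0.055,"x":0,"y":0,"z":0,"yaw":0},{"grip":0.055,"x":0,"y":0,"z":-0.015,"yaw":0},{"grip":0.055,"x":0,"y":0,"z":-0.04,"yaw":0},{"grip":0.055,"x":0,"y":0,"z":-0.075,"yaw":0},{"grip":0.055,"x":0,"y":0,"z":-0.11,"yaw":0}]' 10
python3 -m crank '[{"grip":0.06,"x":0.02,"y":0,"z":-0.03,"yaw":0},{"grip":0.06,"x":0.02,"y":0,"z":-0.06,"yaw":0},{"grip":0.06,"x":0.02,"y":0,"z":-0.09,"yaw":0},{"grip":0.06,"x":0.02,"y":0,"z":-0.12,"yaw":0},{"grip":0.06,"x":0.02,"y":0,"z":-0.12,"yaw":0}]'
python3 -m crank '[{"grip":0.06,"x":0,"y":0,"z":0,"yaw":0},{"grip":0.06,"x":0,"y":0,"z":0,"yaw":0},{"grip":0.06,"x":0,"y":0,"z":0,"yaw":0},{"grip":0.06,"x":0,"y":0,"z":0,"yaw":0},{"grip":0.06,"x":0,"y":0,"z":0,"yaw":0}]'
python3 - <<'E'
from h import *
m,im=snap("wrist","w22");np.save("w22.npy",m,allow_pickle=True);print(state()["ee_pos"])
h=cv2.cvtColor(im,cv2.COLOR_BGR2HSV);g=cv2.cvtColor(im,cv2.COLOR_BGR2GRAY)
for nm,X in(("cap",(517,376,32)),("slv",(564.6,378.4,50)),("drv",(601,380.3,68)),("drvbase",(601,380,4))): print(nm,px(m,np.array(X,float)).round(1))
for nm,mk in(("cap",cv2.inRange(h,(100,120,30),(125,255,255))),("slv",cv2.inRange(h,(12,90,50),(34,255,255)))):
    mk[225:]=0
    for c in cv2.findContours(mk,cv2.RETR_EXTERNAL,cv2.CHAIN_APPROX_NONE)[0]:
        if cv2.contourArea(c)>100: print(nm,cv2.boundingRect(c))
u,v=px(m,np.array([601,380.3,68.])).astype(int);print(u,v,g[v-30:v+30:2,u].tolist());print(g[v,u-30:u+30:2].tolist())
E
```

```text
time_s: 56.65
ee_pos: [602.1, 380.2, 47.9]
ee_rot: [-180.0, 0.0, -176.7]
force: [-1.1, -0.7, 0.1]
gripper_width: 35.4
gripper_force: 30.0
time_s: 57.07
ee_pos: [602.4, 380.4, 47.5]
ee_rot: [180.0, 0.0, -176.7]
force: [0.4, -0.2, -0.5]
gripper_width: 51.1
gripper_force: 0.0
time_s: 57.48
ee_pos: [601.6, 379.9, 157.5]
ee_rot: [-179.9, -0.1, -176.7]
force: [1.0, -0.1, -0.4]
gripper_width: 55.3
gripper_force: 0.0
time_s: 57.9
ee_pos: [584.1, 380.4, 285.4]
ee_rot: [179.6, 0.7, -176.7]
force: [0.4, 0.8, 0.8]
gripper_width: 59.8
gripper_force: 0.0
time_s: 58.32
ee_pos: [581.8, 378.9, 275.8]
ee_rot: [-179.9, -0.1, -176.7]
force: [-0.2, -0.0, -0.9]
gripper_width: 59.8
gripper_force: 0.0
[581.9163152  378.92469707 276.07988964]
cap [251.2 111.6]
slv [250.9 155.6]
drv [250.8 191.2]
drvbase [250.5 179.7]
cap (227, 87, 49, 50)
slv (236, 137, 31, 34)
250 191 [52, 60, 63, 94, 98, 59, 55, 62, 94, 107, 107, 109, 84, 24, 15, 15, 14, 9, 72, 108, 108, 104, 87, 126, 130, 129, 132, 139, 224, 234]
[233, 115, 36, 46, 49, 47, 46, 46, 74, 108, 109, 100, 76, 20, 15, 15, 5, 16, 68, 108, 107, 112, 82, 48, 47, 44, 48, 48, 43, 34]
```

```bash
python3 - <<'E'
from h import *
for n,ref,(y0,y1,x0,x1) in(("scene","s3",(150,330,110,290)),("top","t13",(100,230,230,400))):
    m,im=snap(n,n+"23");d=cv2.absdiff(cv2.imread(f"pics/{ref}_raw.png"),im).max(2)[y0:y1,x0:x1]
    k,_,st,ce=cv2.connectedComponentsWithStats((d>35).astype('uint8'))
    print(n,[(int(s[0]+x0),int(s[1]+y0),int(s[2]),int(s[3]),int(s[4])) for s in st[1:] if s[4]>8])
ms=camera_model("scene");print("bin centre",px(ms,np.array([603+12,-284,25.])),"handle",px(ms,np.array([473,-161,218.])))
E
```

```text
scene [(220, 151, 16, 5, 47), (250, 150, 40, 65, 1316)]
top []
bin centre [191.81657163 261.5876304 ] handle [217.78475838 166.82889901]
```

```bash
python3 -c "
from workcell import *
print(job_done())"
```

```text
the job is handed in; nothing more can be done
None
```

I handed the job in at about 58 s on the robot clock: four nuts batched on the shut flap and released at about 0.77 rad, lever swung back shut, and cap, sleeve and driver standing in the tray; the bin's inside was not visible, so the nuts' landing is inferred from the empty neck and no strays, and the verdict was not shown.

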